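# Load two plaster casts behind a spring gate

### The job

Load both plaster casts into the holder: stand the powder jar on the holder's pedal so that its weight alone keeps the spring gate down, and slide the casts, without lifting them, one in each lane over the sunk gate to the back stop. Then take the jar off so that the gate springs up behind both casts, and stand the jar upright in the middle of its cork mat. Leave the flat hinged box and the paste tube where they are.

Things in the scene. Friction and masses are not known exactly. Their poses are not given: they have to be found in the camera images.
- holder: Fixed aluminium cast holder, 160 x 162 mm without pedal; deck 50 mm above the table. Origin: centre of its base on the table, z up. x = loading direction, from the open front edge of the deck (x = -78 mm) to the back stop (face at x = +67). Two lanes, centre lines y = +40 and -40 mm. Walls, back stop and the 14 mm divider (from x = -22) stand 15 mm above the deck; outer walls flare before x = -27.
- gate (a joint): Spring gate: steel blade across both lanes (x = -1 to +5 mm of the holder), 12 mm above the deck, rigidly joined to the pedal. Value in m: 0 = up (closed), 0.016 = fully down, top 4 mm below the deck. Moves straight down as the pedal is pressed and springs up when let go: 0.6 N to start, 1.7 N fully down; no catch. The slot it stands in spans x = -3 to +7 mm.
- pedal (a point): Centre of the top of the pedal, a level plate 90 mm (holder x) by 76 mm (holder y) with a dark rubber top, on the +y side of the holder (at x = +2, y = +124 mm there); 38 mm above the table with the gate up, 22 mm with the gate down. Moves with the gate.
- bay_left (a point): Point on the deck in the bay of the lane at y = +40 mm, where the centre of a cast lies when it touches the back stop. The bay, behind the gate, is 66 mm wide and open above.
- bay_right (a point): The same for the lane at y = -40 mm.
- cast_a: Plaster dental cast, loose, 110 to 180 g, 52 mm (its x) by 58 mm (its y), its base 14 mm high and the teeth up to 27 mm. Origin: centre of its underside. Its -x face is flat, its +x end tapers like a tooth arch (leading end). It starts on the deck in front of the gate, its x roughly along the holder's x, in one of the two lanes.
- cast_b: A second plaster dental cast of the same size, in the other lane. Origin: centre of its underside.
- jar: Round plastic powder jar with a screw lid, 53 mm across, 76 mm high, loose, about 0.25 to 0.36 kg: heavy enough to hold the gate fully down. Origin: centre of its underside. It starts upright on the cork mat. Grip the body or lid by its sides.
- mat: Fixed round cork mat, 84 mm across, 4 mm thick. Origin: centre of its underside on the table. It lies either left of the holder or to the right near the robot; there a big fixed brown carton, 170 mm high, stands behind it (nearest corner at world x = 0.47, y = -0.15; its near sides run back from there to 0.77, -0.03 and to 0.56, -0.36): pass in front of or over it.
- bur_box: Bystander: flat closed plastic box with a hinged lid, 98 x 67 x 28 mm, loose. Origin: centre of its underside.
- paste: Bystander: squeeze tube lying on the table, 104 mm long, 31 mm wide, 24 mm high, loose. Origin: centre of its underside.
Mind the look-alikes: they are no part of the job. What is shaped like the cast_a but yellow is not meant. What is shaped like the cast_b but turquoise is not meant.

How it is judged:
By the outcome, as a careful person would: the job done as asked, in the order asked, and still so for the second after the job is handed in, with the robot touching nothing.
It also fails if it takes over 72 s, if anything falls off the work surface, if the arm or the gripper's body presses on something with over 40 N, if the wrist force passes 120 N, or if a joint passes its speed limit or range.

### The arm

A 6-joint arm with a two-finger parallel gripper is mounted at the origin on a cart in front of the work surface, level with it; the furniture and walls round the work are solid. World frame = base frame: x ahead of the robot, y to its left, z up, the work surface at z = 0. Lengths are in m, angles in rad, forces in N, time in s.
With the tool pointing down it reaches from about 0.25 to 0.775 m from the base axis. Payload 4 kg.
Tool frame: the origin (TCP) lies midway between the tips of the shut fingers; the grasp point (between the pads) lies 19 mm behind it; z points along the fingers, x is the direction in which the jaws open and shut, and the axes are right-handed (so a half turn about z gives the same grasp; the last joint's range is limited). The gripper opens to 94 mm and grips with 3 to 60 N. Pads are 16 mm wide; open, the fingers measure 119 mm over their backs; the gripper's body (75 mm by 177 mm) begins 78 mm behind the grasp point.
Start: joints at [1.143, 0.087, 1.371, -0, 1.684, -0.103], TCP at [0.176, 0.521, 0.206] pointing down, gripper open.
Joint ranges: [-3.1, 3.1], [-0.76, 2.03], [0.27, 2.55], [-1.08, 4.22], [0.17, 2.65], [-2.57, 2.57]. Speed limits (rad/s): [2.79, 2.79, 3.14, 3.14, 3.14, 3.14].

### API

Orientations are given as [roll, pitch, yaw] about the fixed x, y, z axes, in that order (R = Rz(yaw) Ry(pitch) Rx(roll)).
In Python, from bench import robot gives the robot as it stands.
- The arm moves only by the shell command python3 -m handwheel 'ROWS'. ROWS is a JSON object of lists of equal length, an entry for each row: "delta_pos": the shift along the tool's x, y, z in mm, a list of three; "rotation": the turn, a rotation vector about the tool's x, y, z in rad, a list of three; "claw": the closure, from -1 (fully open) to 1 (shut). In form: {"delta_pos": [[tx, ty, tz], ...], "rotation": [[wx, wy, wz], ...], "claw": [claw, ...]}. A call has exactly 8 rows; each row shifts and turns the commanded pose from where the row before left it, along the tool's axes as they then stand; what a row does not reach is not made up. A row lasts 1/8 s, in which the tool goes at most 62.5 mm and 10.7 degrees, less where a joint would pass 70% of its speed; a pose out of reach is approached as far as the arm can. A call with a gripper value outside its range is refused whole. The fingers move at their own pace and stop on an object; the grip force is fixed at half the most. Time passes only in rows, so rows that do not move let the fingers close, or fill a call up. It gives the time, the measured TCP pose, the force and the opening at its end, in the units of the state.
- robot.get_obs(): the state, without advancing time (a new reading comes with each control period).
- robot.snapshot(name): name is "scene" or "side" or "wrist"; returns a dict with "color" (420x560x3 uint8, red, green, blue), "intrinsics" (3x3 intrinsics, pixels), "eye" and "rotation" of the camera in the world. Camera axes: x right, y down, z forward; pixel columns grow to the right and rows downward; lengths in m; the calibration is good to about 2 mm. A picture is of the moment at which its call begins. There is no depth.
- robot.close_job(): hands the job in, once; it reports no verdict.
The state is a dict: "time": time; "joint_positions": joint angles; "qvel": joint speeds; "joint_torque": joint torques, N m; "tool_pos": TCP position; "ee_rot": TCP orientation; "wrist_force": force on the tool from outside, world axes, zero at the start; "wrist_torque": the same for the moment, N m; "width": finger opening in m.
Only numpy, scipy, OpenCV 4.12 (cv2) and the standard library are available. Lean on these libraries where they do the work, as an engineer would, in place of code of your own. Each camera call takes 0.05 s, during which the arm holds its last target.

## Working session

There is one attempt and no reset: what is moved stays moved. The work goes in short steps, Python scripts to look and compute and a shell command to move; the robot and the scene stay as the last step left them, time stands still between calls to the robot, and variables do not carry over. Pictures are saved under pics/ and viewed, and the job is handed in when it is done.

```bash
ls; mkdir -p pics; python3 - <<'E'
from bench import robot
import cv2,numpy as np
print(robot.get_obs())
for n in ["scene","side","wrist"]:
    s=robot.snapshot(n); cv2.imwrite(f"pics/{n}0.png",s["color"][:,:,::-1]); print(n,s["intrinsics"].tolist(),s["eye"],s["rotation"].tolist())
E
```

```text
pics
{'time': 0.0, 'joint_positions': array([ 1.14289109e+00,  8.79366388e-02,  1.37225405e+00, -1.34378580e-06,
        1.68357718e+00, -1.03102314e-01]), 'qvel': array([ 9.80913018e-04, -5.27102945e-04,  7.74300557e-04, -1.06769992e-03,
        3.66333602e-06, -1.73702008e-03]), 'joint_torque': array([-4.45267924e-04, -3.40190578e+01, -3.02425683e+01,  7.17928517e-02,
        3.31788976e-02, -1.56808410e-04]), 'tool_pos': array([0.17529542, 0.52074118, 0.20431431]), 'ee_rot': array([-3.14137011e+00,  2.16380358e-03,  1.24599350e+00]), 'wrist_force': array([0.37516042, 0.11607548, 0.48644076]), 'wrist_torque': array([-0.01670149, -0.02318916, -0.0198268 ]), 'width': 0.09414408317827701}
scene [[514.6495751968832, 0.0, 282.07289953569705], [0.0, 514.6495751968832, 197.0566367757999], [0.0, 0.0, 1.0]] [ 3.42451188e-04 -7.85635779e-01  5.11064314e-01] [-1.9795116335300245, -0.008190872063147836, -0.5049833464288869]
side [[498.27191424510994, 0.0, 286.3567922302223], [0.0, 498.27191424510994, 213.7633886343954], [0.0, 0.0, 1.0]] [0.03142852 1.14282352 0.47672357] [-1.9146572212028141, 0.026943539110980907, -2.7388455086572834]
wrist [[344.29482948362363, 0.0, 275.38607797998105], [0.0, 344.29482948362363, 215.8672873282429], [0.0, 0.0, 1.0]] [0.10947385 0.54205548 0.38379563] [2.9014023168992584, 0.0010161182667680624, 1.2455920678301378]
```

View pics/scene0.png

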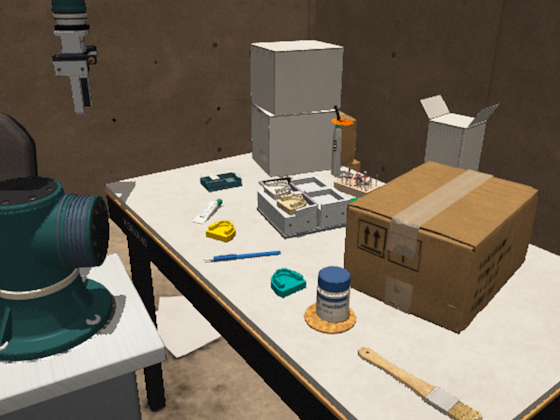

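View pics/side0.png

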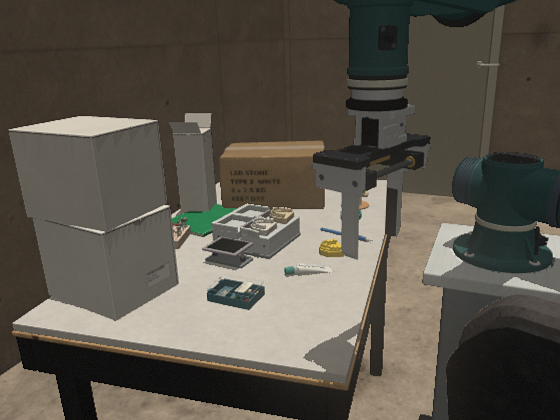

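View pics/wrist0.png

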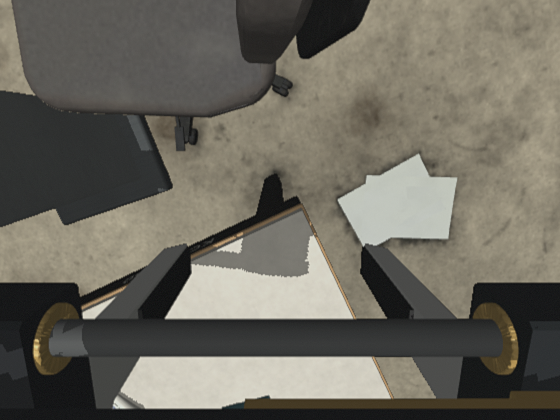

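The scene picture shows the jar at (334,295) on its mat (330,318), right of the holder (305,205). Two plaster casts are on the deck at (277,185) and (293,202). The yellow (221,231) and turquoise (288,281) look-alikes lie on the table. In the side picture the pedal is at (228,250), the tube at (307,270) and the box at (236,292).

```bash
cat > h.py <<'E'
import numpy as np,cv2
from scipy.spatial.transform import Rotation as R
from bench import robot
def cam(s):
    return np.array(s["intrinsics"]),np.array(s["eye"]),R.from_euler('xyz',s["rotation"]).as_matrix()
def proj(s,P):
    K,e,Rm=cam(s); c=(np.atleast_2d(P)-e)@Rm; u=c@K.T; return u[:,:2]/u[:,2:]
def ray(s,uv,z):
    K,e,Rm=cam(s); d=Rm@np.linalg.solve(K,[uv[0],uv[1],1.]); return e+d*(z-e[2])/d[2]
def holder(P,x,y,yaw):
    P=np.atleast_2d(np.array(P,float)); c,s_=np.cos(yaw),np.sin(yaw)
    return np.c_[x+c*P[:,0]-s_*P[:,1],y+s_*P[:,0]+c*P[:,1],P[:,2]]
def crop(s,x0,y0,x1,y1,name,W=780):
    im=s["color"][y0:y1,x0:x1,::-1]; k=min(W/(x1-x0),590/(y1-y0))
    cv2.imwrite(name,cv2.resize(im,None,fx=k,fy=k,interpolation=cv2.INTER_CUBIC)); print(name,k)
E
python3 - <<'E'
from h import *
s=robot.snapshot("scene");t=robot.snapshot("side")
print(ray(s,(330,318),.004),ray(s,(288,281),.02))
print(ray(t,(228,245),.038))
crop(s,240,160,370,250,"pics/s1.png");crop(t,190,190,310,280,"pics/t1.png");crop(s,290,255,370,345,"pics/j1.png")
E
```

```text
[ 0.40170365 -0.22757231  0.004     ] [ 0.38331    -0.12253261  0.02      ]
[0.56552571 0.25317341 0.038     ]
pics/s1.png 6.0
pics/t1.png 6.5
pics/j1.png 6.555555555555555
```

View pics/s1.png

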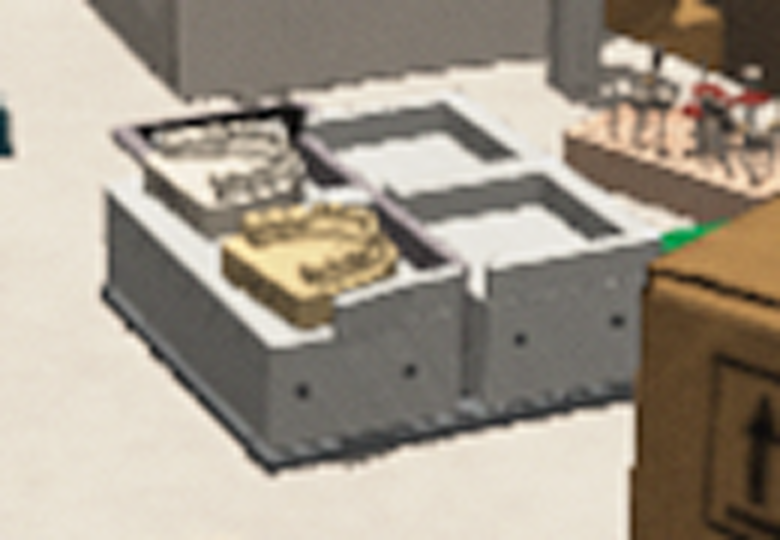

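View pics/t1.png

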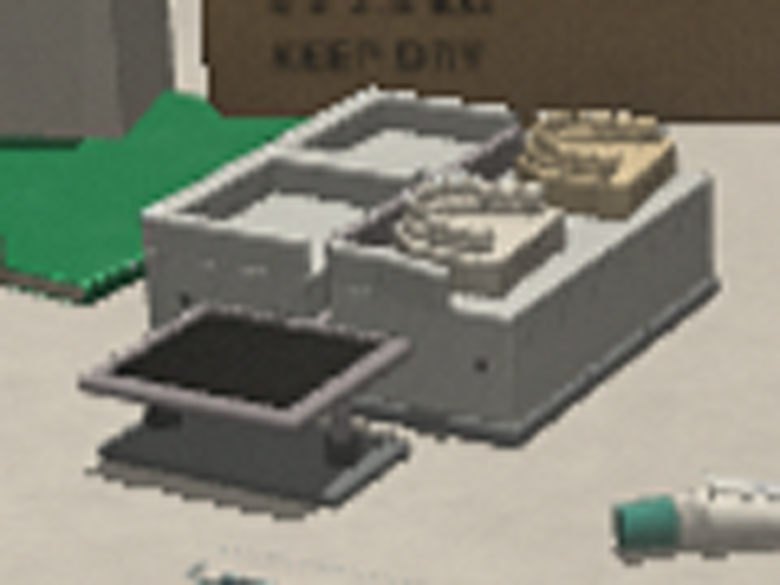

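View pics/j1.png

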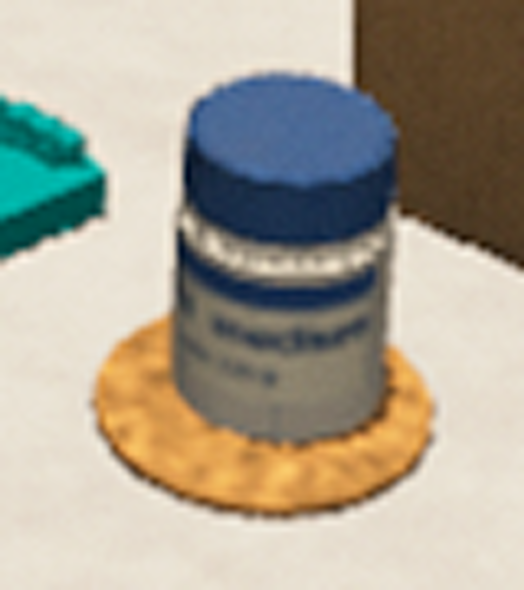

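```bash
cat > fit.py <<'E'
from h import *
from scipy.optimize import least_squares
s=robot.snapshot("scene");t=robot.snapshot("side")
T=[((-78,81,50),(515,318)),((-78,-81,50),(712,180)),((78,81,65),(145,213)),((78,-81,65),(375,92)),
((-43,86,38),(410,343)),((-43,162,38),(300,418)),((47,162,38),(82,382)),((47,86,38),(190,312))]
S=[((-78,-81,50),(270,348)),((-78,81,50),(107,188)),((-80,-81,0),(272,468)),((-80,81,0),(105,293))]
PT=np.array([a for a,b in T])/1e3;UT=np.array([b for a,b in T])/6.5+190
PS=np.array([a for a,b in S])/1e3;US=np.array([b for a,b in S])/6+[240,160]
def f(p):
    return np.r_[(proj(t,holder(PT,*p))-UT).ravel(),(proj(s,holder(PS,*p))-US).ravel()]
best=min((least_squares(f,[.55,.15,a],loss='soft_l1') for a in (0,.7,-.7)),key=lambda r:r.cost)
print(best.x,np.degrees(best.x[2]));print(f(best.x).reshape(-1,2).round(1).tolist())
# casts: front(-x face) bottom corners, top-of-base
for im,off,k,lst in ((s,(240,160),6,[((222,250),.064),((322,298),.064),((145,165),.064),((213,207),.064)]),(t,(190,190),6.5,[((630,188),.064),((675,145),.064),((495,265),.064),((563,218),.064)])):
    for uv,z in lst:
        w=ray(im,np.array(uv)/k+off,z); x,y,a=best.x
        d=w[:2]-[x,y]; c,sn=np.cos(a),np.sin(a); print(uv,w.round(4),"H",((c*d[0]+sn*d[1])*1e3).round(1),((-sn*d[0]+c*d[1])*1e3).round(1))
E
python3 fit.py
python3 - <<'E'
from h import *
from scipy.optimize import least_squares
s=robot.snapshot("scene")
o=np.array([290,255]);k=6.5556
im=cv2.cvtColor(s["color"],cv2.COLOR_RGB2HSV)
m=cv2.inRange(im,(105,120,40),(125,255,255));m[:260]=0;m[:, :310]=0;m[325:]=0;m[:,360:]=0
ys,xs=np.where(m);print(xs.min(),xs.max(),ys.min(),ys.max())
# mat extremes
print("mat L/R", ray(s,np.array((96,395))/k+o,.004),ray(s,np.array((433,405))/k+o,.004),"bottom",ray(s,np.array((280,512))/k+o,.003))
# lid ellipse: left(187,130) right(398,135) top(285,73) bottom(280,187)
for uv in((187,130),(398,135),(285,73),(280,187)): print("lid",ray(s,np.array(uv)/k+o,.080))
for uv in((172,370),(388,370),(280,440)): print("body",uv,ray(s,np.array(uv)/k+o,.004))
E
```

```text
[ 0.55711353  0.12580477 -0.06411354] -3.6734352646616952
[[-0.8, -1.0], [-0.2, -2.5], [-1.9, -0.6], [-1.9, -2.0], [1.0, -1.5], [0.0, -0.3], [-0.8, -1.4], [1.7, -2.6], [0.3, -0.9], [-2.6, -1.7], [-1.2, 0.7], [-2.8, 0.4]]
(222, 250) [0.4813 0.0994 0.064 ] H -73.9 -31.3
(322, 298) [0.4924 0.0473 0.064 ] H -59.6 -82.5
(145, 165) [0.4934 0.1831 0.064 ] H -67.3 53.1
(213, 207) [0.497  0.1352 0.064 ] H -60.6 5.6
(630, 188) [0.478  0.1196 0.064 ] H -78.6 -11.2
(675, 145) [0.4802 0.0706 0.064 ] H -73.3 -60.0
(495, 265) [0.4923 0.2056 0.064 ] H -69.8 75.4
(563, 218) [0.4886 0.156  0.064 ] H -70.3 25.8
317 349 267 301
mat L/R [ 0.36952578 -0.20199799  0.004     ] [ 0.44061684 -0.24487271  0.004     ] bottom [ 0.38491592 -0.26021189  0.003     ]
lid [ 0.38730422 -0.21077408  0.08      ]
lid [ 0.43045949 -0.23641733  0.08      ]
lid [ 0.42270732 -0.20009467  0.08      ]
lid [ 0.39299598 -0.24180276  0.08      ]
body (172, 370) [ 0.39161625 -0.20221305  0.004     ]
body (388, 370) [ 0.43928569 -0.22786567  0.004     ]
body (280, 440) [ 0.3995327  -0.23853446  0.004     ]
```

```bash
cat > ov.py <<'E'
from h import *
def overlay(s,p,box,name,gz=0.0):
    x0,y0,x1,y1=box;k=min(780/(x1-x0),590/(y1-y0))
    im=cv2.resize(np.ascontiguousarray(s["color"][y0:y1,x0:x1,::-1]),None,fx=k,fy=k,interpolation=cv2.INTER_CUBIC)
    def L(P,col):
        u=(proj(s,holder(np.array(P,float)/1e3,*p))-[x0-.5,y0-.5])*k
        cv2.polylines(im,[u.astype(int)],True,col,1,cv2.LINE_AA)
    R_=lambda a,b,c,d,z:[(a,c,z),(b,c,z),(b,d,z),(a,d,z)]
    L(R_(-78,80,-81,81,50),(0,0,255));L(R_(-80,80,-81,81,0),(255,0,0));L(R_(-43,47,86,162,38-gz),(0,255,0))
    L(R_(7,67,7,73,50),(255,255,0));L(R_(7,67,-73,-7,50),(255,255,0));L(R_(7,67,7,73,65),(0,255,255));L(R_(-1,5,-73,73,62-gz),(255,0,255))
    cv2.imwrite(name,im)
if __name__=="__main__":
    p=[0.557,0.1258,-0.064]
    overlay(robot.snapshot("scene"),p,(240,160,370,250),"pics/os.png");overlay(robot.snapshot("side"),p,(190,190,310,280),"pics/ot.png")
E
python3 ov.py
```

```text
(no output)
```

View pics/os.png

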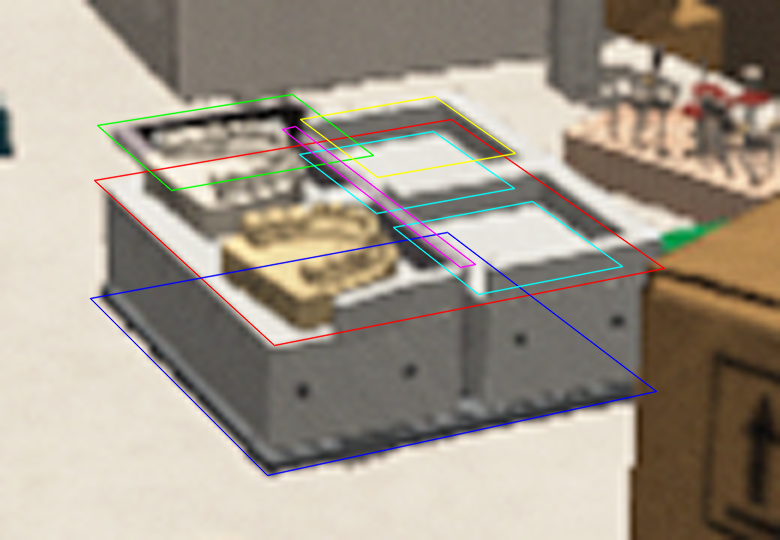

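View pics/ot.png

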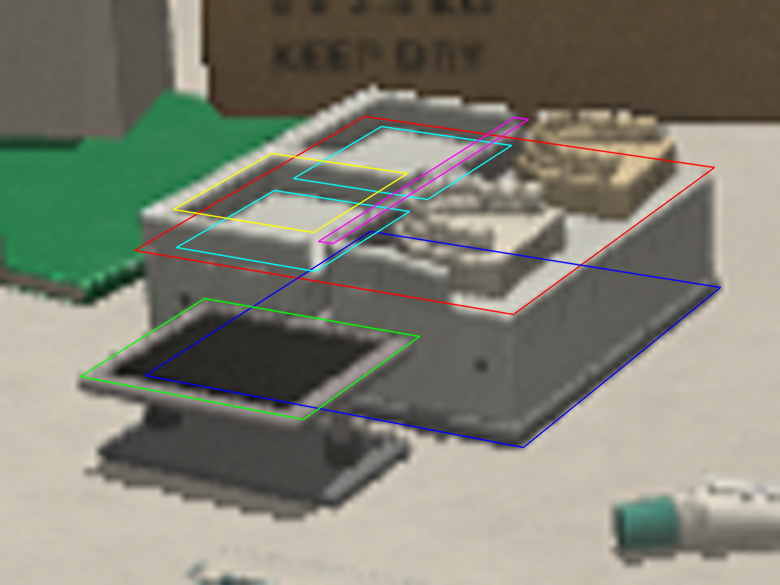

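```bash
python3 -m handwheel '{"delta_pos":[[-37,47,-9],[-37,47,-9],[-37,47,-9],[-37,47,-9],[-37,47,-9],[-37,47,-9],[-37,47,-9],[-37,47,-9]],"rotation":[[0,0,0],[0,0,0],[0,0,0],[0,0,0],[0,0,0],[0,0,0],[0,0,0],[0,0,0]],"claw":[-1,-1,-1,-1,-1,-1,-1,-1]}'; python3 - <<'E'
from h import *
s=robot.snapshot("wrist");cv2.imwrite("pics/w1.png",s["color"][:,:,::-1]);print(s["eye"],s["rotation"],robot.get_obs()["tool_pos"])
t=robot.snapshot("side");print(ray(t,(55,318),0),ray(t,(175,285),0))
E
```

```text
time: 1.5
tool_pos: [0.4382, 0.119, 0.2781]
ee_rot: [3.141, -0.001, 1.246]
wrist_force: [0.7, 1.0, -0.8]
width: 0.0936
[0.37197147 0.13982873 0.45742436] [ 2.90018568e+00 -1.83889302e-03  1.24553967e+00] [0.44197724 0.11277001 0.27857834]
[0.74610422 0.58168935 0.        ] [0.61240213 0.39604335 0.        ]
```

View pics/w1.png

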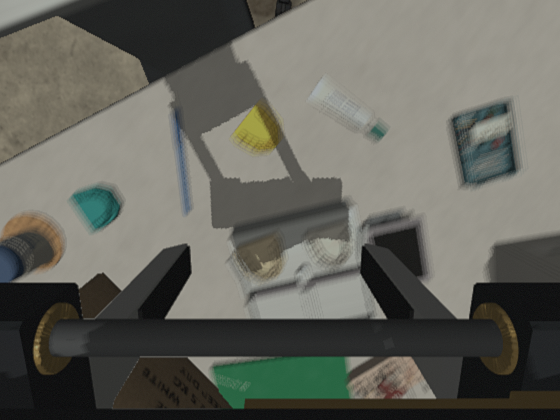

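The wrist view is blurred by motion: holder at (300,260), pedal at (395,245). I'll retake it now that the arm has settled.

```bash
python3 - <<'E'
from h import *
for i in range(6): robot.get_obs(); s=robot.snapshot("wrist")
print(s["eye"].tolist(),list(s["rotation"]),robot.get_obs()["time"])
import pickle;pickle.dump(s,open("w2.pkl","wb"))
cv2.imwrite("pics/w2.png",s["color"][:,:,::-1])
crop(s,200,180,440,330,"pics/w2h.png")
from ov import overlay
overlay(s,[0.557,0.1258,-0.064],(200,180,440,330),"pics/w2o.png")
E
```

```text
[0.3707037930217603, 0.14263721498570825, 0.4567393737012104] [np.float64(2.901720388965701), np.float64(-0.0013004438703625443), np.float64(1.2477314893222595)] 1.9
pics/w2h.png 3.25
```

View pics/w2o.png

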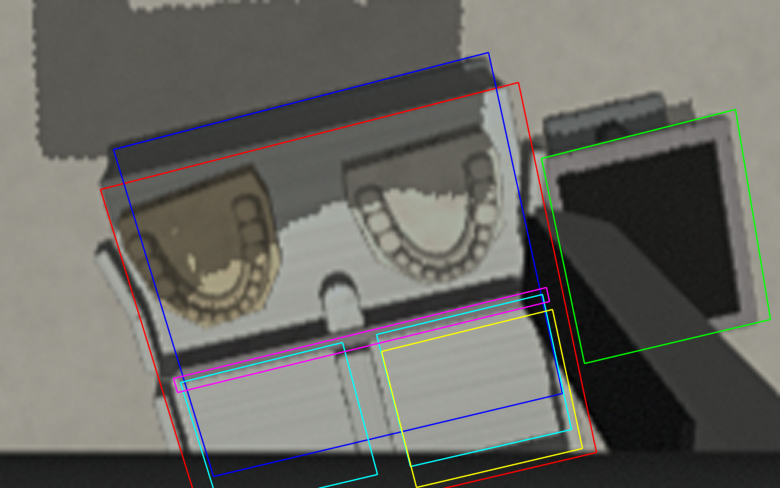

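View pics/w2.png

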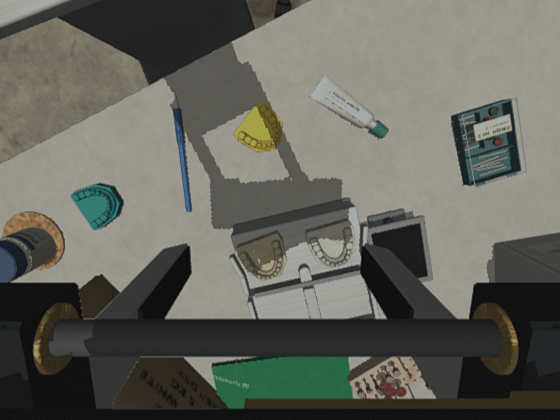

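View pics/w2h.png

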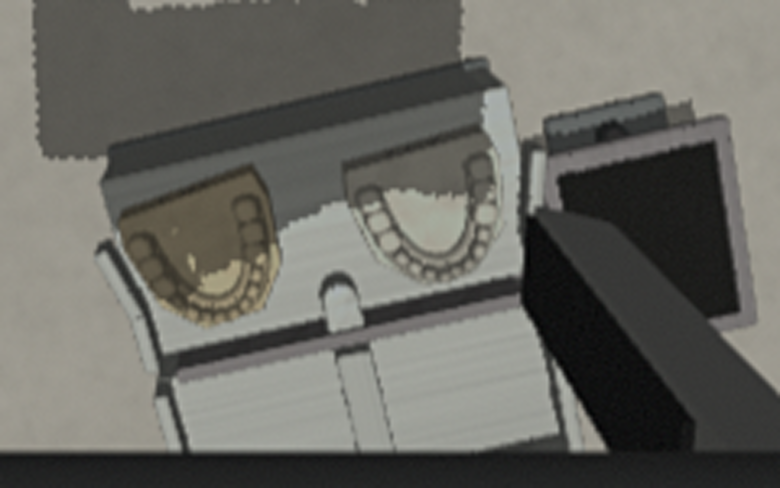

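```bash
cat > fit2.py <<'E'
from h import *
import pickle
from scipy.optimize import least_squares
s=robot.snapshot("scene");t=robot.snapshot("side");w=pickle.load(open("w2.pkl","rb"))
T=[((-78,81,50),(515,318)),((-78,-81,50),(712,180)),((78,81,65),(145,213)),((78,-81,65),(375,92)),
((-43,86,38),(410,343)),((-43,162,38),(300,418)),((47,162,38),(82,382)),((47,86,38),(190,312))]
S=[((-78,-81,50),(270,348)),((-78,81,50),(107,188)),((-80,-81,0),(272,468)),((-80,81,0),(105,293)),((67,7,65),(545,178)),((67,73,65),(443,100)),((2,-73,62),(458,268))]
W=[((2,-73,62),(178,375)),((2,73,62),(522,298)),((-78,81,50),(490,87)),((-78,-81,50),(103,182)),((-43,162,38),(728,117)),((47,162,38),(755,325)),((-43,86,38),(545,152)),((-22,0,65),(340,282))]
D=[]
for im,L,off,k in((s,S,(240,160),6),(t,T,(190,190),6.5),(w,W,(200,180),3.25)):
    D.append((im,np.array([a for a,b in L])/1e3,np.array([b for a,b in L])/k+off-.5))
def f(p,sep=False):
    r=[];
    for i,(im,P,U) in enumerate(D): r.append(proj(im,holder(P,*p[:3]))+p[3+2*i:5+2*i]-U)
    if sep: return r
    return np.r_[np.vstack(r).ravel(),np.array(p[3:])/1.5]
for free in (1,):
    b=least_squares(f,[.55,.12,-.06]+[0]*6,loss='soft_l1',x_scale=[.01,.01,.01]+[1]*6)
    print(b.x.round(4))
    for r in f(b.x,True): print(r.round(1).tolist())
for i in range(3):
    g=least_squares(lambda p:(proj(D[i][0],holder(D[i][1],*p))-D[i][2]).ravel(),b.x[:3],loss='soft_l1',x_scale=.01); print(i,g.x.round(4),g.cost)
E
python3 fit2.py
```

```text
[ 0.5569  0.1224 -0.0883  0.6262 -0.0735 -0.1615  1.4822 -0.1776 -1.5456]
[[0.8, -0.0], [-0.5, -1.2], [-0.6, 1.6], [-0.7, 0.9], [-3.1, -3.5], [0.8, -0.0], [2.3, 0.3]]
[[-0.9, 0.6], [1.1, -0.6], [-1.0, 0.6], [0.1, -0.5], [1.0, -0.0], [-0.6, 0.9], [-0.7, -0.5], [2.4, -1.4]]
[[-3.9, 1.1], [5.3, -0.5], [7.7, -1.0], [-2.6, -0.3], [0.9, -0.4], [1.6, 0.2], [-2.6, 2.4], [-0.7, 0.5]]
0 [ 0.5588  0.1224 -0.1028] 8.903571814719696
1 [ 0.5539  0.1304 -0.0767] 6.006818449852014
2 [ 0.5548  0.1227 -0.0889] 22.672652020875958
```

```bash
python3 - <<'E'
t=open('fit2.py').read()
t=t.replace("((2,73,62),(522,298)),((-78,81,50),(490,87)),((-78,-81,50),(103,182))","((-80,81,0),(490,60)),((-80,-81,0),(110,147))")
t=t.replace("((67,7,65),(545,178)),","")
t=t.replace("print(b.x.round(4))","print(b.x.round(4));pickle.dump(b.x,open('hp.pkl','wb'))")
open('fit2.py','w').write(t)
E
python3 fit2.py; python3 - <<'E'
from ov import *; import pickle
p=pickle.load(open('hp.pkl','rb'))[:3]
overlay(pickle.load(open("w2.pkl","rb")),p,(200,180,440,330),"pics/w2o2.png")
overlay(robot.snapshot("scene"),p,(240,160,370,250),"pics/os2.png")
E
```

```text
[ 0.5563  0.1239 -0.0859  0.8131 -0.1401 -0.1346  1.2262 -0.2308 -0.6163]
[[0.5, -0.3], [-0.8, -1.4], [-0.9, 1.3], [-1.0, 0.7], [0.4, -0.3], [2.0, 0.1]]
[[-0.8, 0.6], [1.1, -0.7], [-1.0, 0.6], [0.0, -0.5], [1.1, 0.0], [-0.5, 1.0], [-0.7, -0.4], [2.4, -1.4]]
[[-2.9, 1.4], [-0.5, -1.9], [0.4, -1.4], [1.8, -0.6], [2.6, 0.2], [-1.8, 2.4], [0.2, 0.7]]
0 [ 0.5589  0.1242 -0.0943] 3.9495534793474523
1 [ 0.5539  0.1304 -0.0767] 6.0068184498532196
2 [ 0.5551  0.1238 -0.0884] 10.702860868271364
```

View pics/w2o2.png

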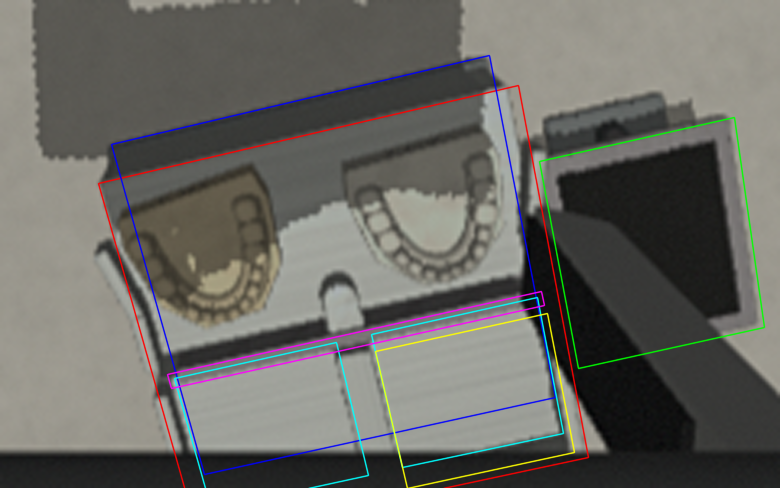

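View pics/os2.png

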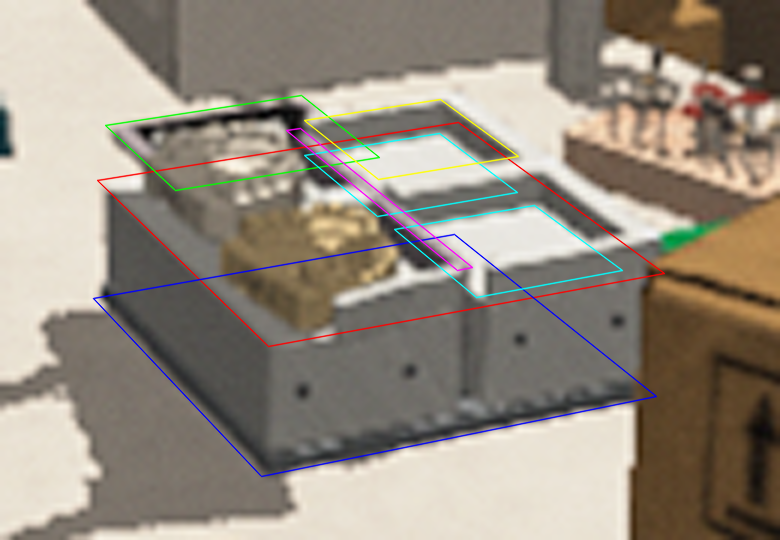

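```bash
cat > plan.py <<'E'
from h import *
import sys
def rows(tp,tyaw,n,frm=None):
    o=robot.get_obs(); p=np.array(o["tool_pos"]) if frm is None else np.array(frm[:3]); y0=o["ee_rot"][2] if frm is None else frm[3]
    p1=np.array(tp,float); dy=(tyaw-y0)
    for i in range(n):
        y=y0+dy*i/n; d=(p1-p)/n*1e3
        # tool: Rz(y)Rx(pi)
        M=(R.from_euler('z',y)*R.from_euler('x',np.pi)).as_matrix()
        v=M.T@d; print([round(float(a),1) for a in v],round(float(-dy/n),4))
    print("from",p.round(4),round(float(y0),4),"step",np.linalg.norm(p1-p)/n*1e3)
E
python3 - <<'E'
from plan import *
rows((.42,-.18,.23),-1.166,14)
w=robot.snapshot("wrist");print(proj(w,[robot.get_obs()["tool_pos"]]))
E
```

```text
[-20.8, 5.7, 3.4] 0.1724
[-19.5, 9.2, 3.4] 0.1724
[-17.7, 12.4, 3.4] 0.1724
[-15.3, 15.2, 3.4] 0.1724
[-12.4, 17.6, 3.4] 0.1724
[-9.2, 19.5, 3.4] 0.1724
[-5.7, 20.8, 3.4] 0.1724
[-2.1, 21.5, 3.4] 0.1724
[1.6, 21.5, 3.4] 0.1724
[5.3, 20.9, 3.4] 0.1724
[8.8, 19.7, 3.4] 0.1724
[12.0, 17.9, 3.4] 0.1724
[14.9, 15.6, 3.4] 0.1724
[17.4, 12.8, 3.4] 0.1724
from [0.437  0.1215 0.2775] 1.2477 step 21.83629271451166
[[277.09997028 260.38605547]]
```

```bash
python3 -m handwheel '{"delta_pos":[[-21,6,3.4],[-19.5,9,3.4],[-17.5,12.5,3.4],[-15.5,15,3.4],[-12.5,17.5,3.4],[-9,19.5,3.4],[-5.5,21,3.4],[-2,21.5,3.4]],"rotation":[[0,0,0.172],[0,0,0.172],[0,0,0.172],[0,0,0.172],[0,0,0.172],[0,0,0.172],[0,0,0.172],[0,0,0.172]],"claw":[-1,-1,-1,-1,-1,-1,-1,-1]}'; python3 -m handwheel '{"delta_pos":[[1.5,21.5,3.4],[5.5,21,3.4],[9,19.5,3.4],[12,18,3.4],[15,15.5,3.4],[17.5,13,3.4],[0,0,0],[0,0,0]],"rotation":[[0,0,0.172],[0,0,0.172],[0,0,0.172],[0,0,0.172],[0,0,0.172],[0,0,0.172],[0,0,0],[0,0,0]],"claw":[-1,-1,-1,-1,-1,-1,-1,-1]}'; python3 - <<'E'
from h import *
for i in range(2): s=robot.snapshot("wrist")
import pickle;pickle.dump(s,open("w3.pkl","wb"));cv2.imwrite("pics/w3.png",s["color"][:,:,::-1]);print(robot.get_obs()["tool_pos"],robot.get_obs()["ee_rot"],robot.get_obs()["time"])
E
```

```text
time: 3.2
tool_pos: [0.428, -0.0522, 0.2502]
ee_rot: [-3.141, -0.0, -0.135]
wrist_force: [0.7, 0.7, -0.1]
width: 0.0939
time: 4.2
tool_pos: [0.4214, -0.1806, 0.23]
ee_rot: [-3.141, 0.001, -1.159]
wrist_force: [-0.2, 0.2, -0.8]
width: 0.0943
[ 0.4214991  -0.18043704  0.23016481] [-3.14101676e+00 -3.76266223e-05 -1.15938916e+00] 4.3
```

View pics/w3.png

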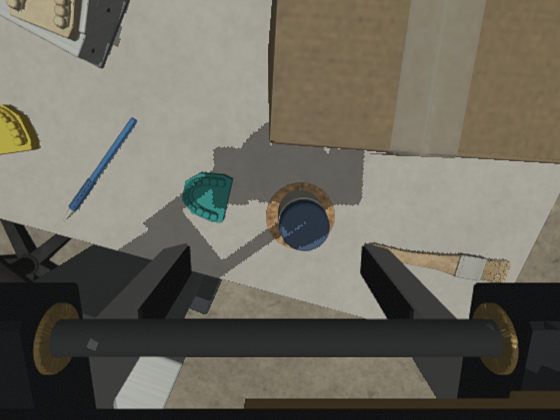

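The close view shows the jar's blue lid at (304,225) on the cork mat (about 300,216). The turquoise look-alike is clear at (207,196), with the carton above.

```bash
python3 - <<'E'
from h import *; import pickle
s=pickle.load(open("w3.pkl","rb"));im=s["color"]
h=cv2.cvtColor(im,cv2.COLOR_RGB2HSV)
m=cv2.inRange(h,(100,60,20),(130,255,200));m[:180]=0;m[260:]=0;m[:,:262]=0;m[:,345:]=0
c=max(cv2.findContours(m,cv2.RETR_EXTERNAL,cv2.CHAIN_APPROX_NONE)[0],key=cv2.contourArea)
hull=cv2.convexHull(c);e=cv2.fitEllipse(hull);print("lid",e);print(ray(s,e[0],.080))
W=np.array([ray(s,q,.08)[:2] for q in hull[:,0].astype(float)],np.float32);print("circ",cv2.minEnclosingCircle(W))
m=cv2.inRange(h,(5,70,60),(20,255,255));m[:175]=0;m[262:]=0;m[:,:255]=0;m[:,345:]=0
c=np.vstack([c for c in cv2.findContours(m,cv2.RETR_EXTERNAL,cv2.CHAIN_APPROX_NONE)[0] if cv2.contourArea(c)>15])
W=np.array([ray(s,q,.004)[:2] for q in cv2.convexHull(c)[:,0].astype(float)],np.float32);print("mat",cv2.minEnclosingCircle(W))
crop(s,240,160,370,260,"pics/j3.png")
E
```

```text
lid ((303.7347106933594, 224.8292236328125), (49.064231872558594, 50.718482971191406), 149.33082580566406)
[ 0.41266146 -0.21529995  0.08      ]
circ ((0.4121326208114624, -0.21530497074127197), 0.0260967668145895)
mat ((0.4040081799030304, -0.22057515382766724), 0.04178830236196518)
pics/j3.png 5.9
```

View pics/j3.png

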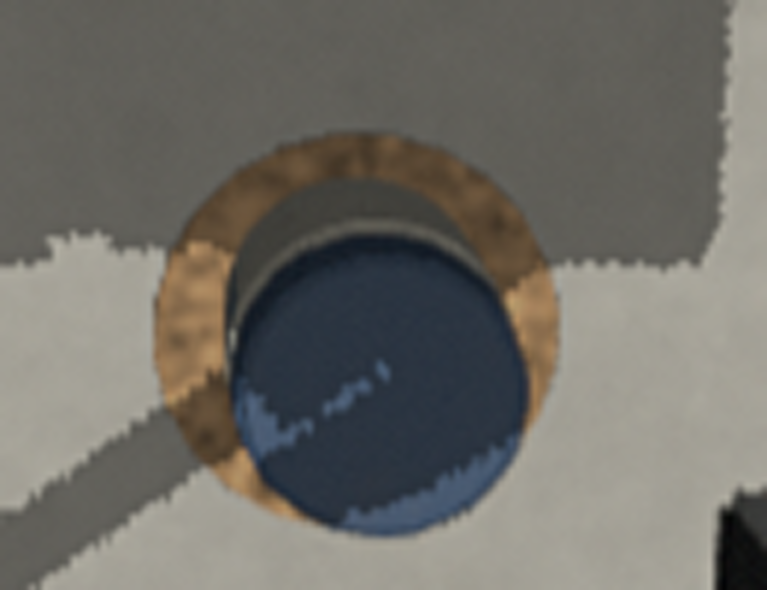

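```bash
python3 - <<'E'
from plan import *
rows((.411,-.2165,.14),-1.1594,1)
E
```

```text
[28.9, 24.0, 90.2] 0.0
from [ 0.4215 -0.1804  0.2302] -1.1594 step 97.67528127905412
```

```bash
python3 -m handwheel '{"delta_pos":[[9.6,8,30],[9.6,8,30],[9.6,8,30],[0,0,30],[0,0,30],[0,0,30],[0,0,18],[0,0,0]],"rotation":[[0,0,0],[0,0,0],[0,0,0],[0,0,0],[0,0,0],[0,0,0],[0,0,0],[0,0,0]],"claw":[-1,-1,-1,-1,-1,-1,-1,-1]}';  python3 - <<'E'
from h import *
s=robot.snapshot("scene");crop(s,270,200,400,340,"pics/j4.png")
s=robot.snapshot("wrist");cv2.imwrite("pics/w4.png",s["color"][:,:,::-1])
E
```

```text
time: 5.3
tool_pos: [0.4099, -0.2158, 0.0306]
ee_rot: [3.14, 0.003, -1.16]
wrist_force: [0.1, -0.4, -0.6]
width: 0.0939
pics/j4.png 4.214285714285714
```

View pics/j4.png

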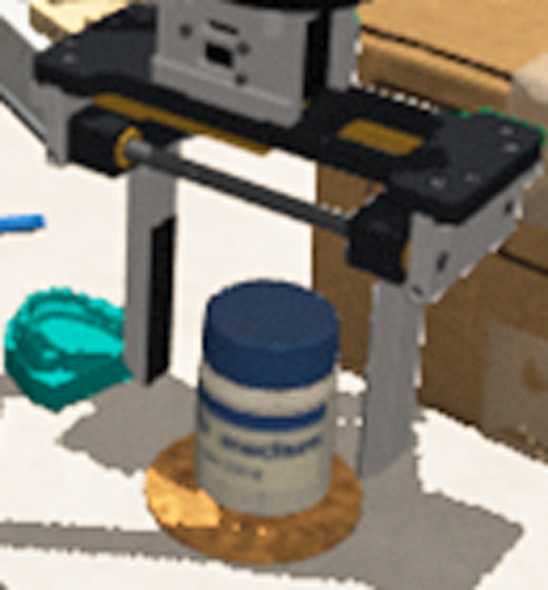

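View pics/w4.png

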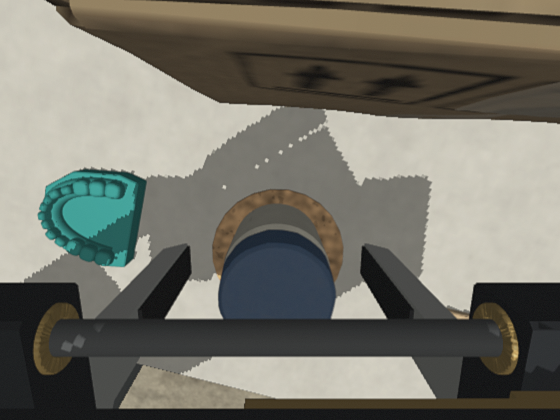

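```bash
python3 - <<'E'
from h import *
s=robot.snapshot("wrist")
a=ray(s,(219,290),.08);b=ray(s,(336,290),.08);c=ray(s,(277,233),.0775)
M=(R.from_euler('z',-1.16)*R.from_euler('x',np.pi)).as_matrix();o=robot.get_obs()["tool_pos"]
for q in(a,b,c,ray(s,(277,189),.004)): print((M.T@(q-o)*1e3).round(1))
E
```

```text
[-23.5  -3.3 -46.9]
[ 25.2  -3.2 -46.9]
[  0.7 -27.2 -44.4]
[  1.  -33.4  29.1]
```

```bash
python3 -m handwheel '{"delta_pos":[[0,-2,0],[0,0,0],[0,0,0],[0,0,0],[0,0,0],[0,0,0],[0,0,0],[0,0,0]],"rotation":[[0,0,0],[0,0,0],[0,0,0],[0,0,0],[0,0,0],[0,0,0],[0,0,0],[0,0,0]],"claw":[-1,1,1,1,1,1,1,1]}'; python3 -m handwheel '{"delta_pos":[[0,0,-10],[0,0,-20],[0,0,-30],[0,0,-40],[0,0,-40],[0,0,-20],[0,0,0],[0,0,0]],"rotation":[[0,0,0],[0,0,0],[0,0,0],[0,0,0],[0,0,0],[0,0,0],[0,0,0],[0,0,0]],"claw":[1,1,1,1,1,1,1,1]}';  python3 - <<'E'
from h import *
from plan import rows
s=robot.snapshot("scene");crop(s,240,100,400,340,"pics/j5.png")
s=robot.snapshot("wrist");cv2.imwrite("pics/w5.png",s["color"][:,:,::-1])
import pickle;pickle.dump(s,open("w5.pkl","wb"))
x,y,a=.556,.1235,-.087
print(holder([2,124,0],0,0,a)/1e3+[x,y,0])
rows((.5688,.2469,.19),-.087,11)
E
```

```text
time: 6.45
tool_pos: [0.4125, -0.2163, 0.0318]
ee_rot: [3.142, 0.0, -1.162]
wrist_force: [-0.8, 1.4, 1.2]
width: 0.0518
time: 7.45
tool_pos: [0.4119, -0.216, 0.1904]
ee_rot: [3.14, 0.002, -1.162]
wrist_force: [1.5, 0.5, -3.1]
width: 0.0517
pics/j5.png 2.4583333333333335
[[0.56876683 0.24685724 0.        ]]
[-32.9, -29.8, -0.0] -0.0977
[-29.9, -32.9, -0.0] -0.0977
[-26.5, -35.7, -0.0] -0.0977
[-22.9, -38.1, -0.0] -0.0977
[-19.1, -40.1, -0.0] -0.0977
[-15.1, -41.8, -0.0] -0.0977
[-10.9, -43.1, -0.0] -0.0977
[-6.7, -43.9, -0.0] -0.0977
[-2.4, -44.4, -0.0] -0.0977
[2.0, -44.4, -0.0] -0.0977
[6.3, -44.0, -0.0] -0.0977
from [ 0.4117 -0.2158  0.1899] -1.162 step 44.42455597796677
```

View pics/j5.png

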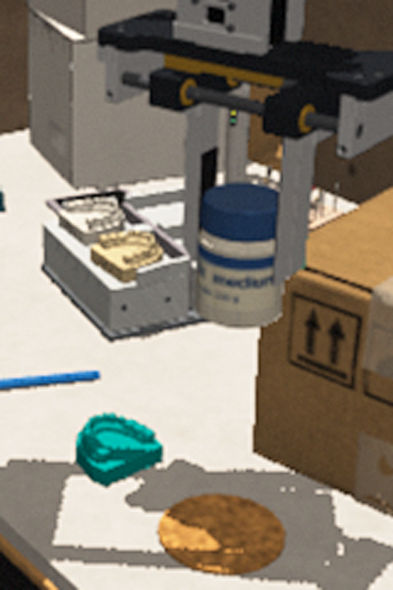

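View pics/w5.png

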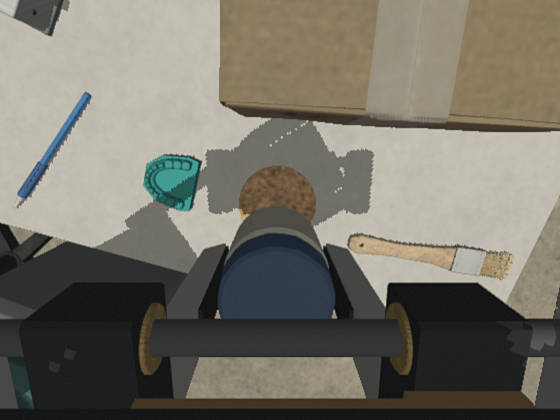

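```bash
python3 - <<'E'
from h import *
from plan import rows
s=robot.snapshot("scene")
h=cv2.cvtColor(s["color"],cv2.COLOR_RGB2HSV)
m=cv2.inRange(h,(5,110,60),(20,255,255));m[:298]=0;m[336:]=0;m[:,:302]=0;m[:,358:]=0
c=max(cv2.findContours(m,cv2.RETR_EXTERNAL,cv2.CHAIN_APPROX_NONE)[0],key=cv2.contourArea)
W=np.array([ray(s,q,.004)[:2] for q in cv2.convexHull(c)[:,0].astype(float)],np.float32);print("mat",cv2.minEnclosingCircle(W))
rows((.40,-.05,.22),-.8,5)
rows((.5688,.2469,.20),-.087,8,(.40,-.05,.22,-.8))
E
```

```text
mat ((0.403666228055954, -0.22332672774791718), 0.0431450791656971)
[-31.4, -11.0, -6.0] -0.0724
[-30.5, -13.3, -6.0] -0.0724
[-29.5, -15.4, -6.0] -0.0724
[-28.3, -17.5, -6.0] -0.0724
[-26.9, -19.5, -6.0] -0.0724
from [ 0.4118 -0.2159  0.1901] -1.162 step 33.802187792393816
[-11.9, -41.0, 2.5] -0.0891
[-8.2, -41.9, 2.5] -0.0891
[-4.5, -42.5, 2.5] -0.0891
[-0.7, -42.7, 2.5] -0.0891
[3.1, -42.6, 2.5] -0.0891
[6.9, -42.1, 2.5] -0.0891
[10.6, -41.3, 2.5] -0.0891
[14.3, -40.2, 2.5] -0.0891
from [ 0.4  -0.05  0.22] -0.8 step 42.764443831879774
```

```bash
python3 -m handwheel '{"delta_pos":[[-31.5,-11,-6],[-30.5,-13,-6],[-29.5,-15.5,-6],[-28,-17.5,-6],[-27,-19.5,-6],[-12,-41,2.5],[-8,-42,2.5],[-4.5,-42.5,2.5]],"rotation":[[0,0,-0.072],[0,0,-0.072],[0,0,-0.072],[0,0,-0.072],[0,0,-0.072],[0,0,-0.09],[0,0,-0.09],[0,0,-0.09]],"claw":[1,1,1,1,1,1,1,1]}'; python3 -m handwheel '{"delta_pos":[[-0.5,-42.5,2.5],[3,-42.5,2.5],[7,-42,2.5],[10.5,-41.5,2.5],[14.5,-40,2.5],[0,0,0],[0,0,0],[0,0,0]],"rotation":[[0,0,-0.089],[0,0,-0.089],[0,0,-0.089],[0,0,-0.089],[0,0,-0.089],[0,0,0],[0,0,0],[0,0,0]],"claw":[1,1,1,1,1,1,1,1]}';  python3 - <<'E'
from h import *
import pickle
from ov import overlay
s=robot.snapshot("side");crop(s,150,130,330,290,"pics/p6.png")
s=robot.snapshot("wrist");cv2.imwrite("pics/w6.png",s["color"][:,:,::-1])
pickle.dump(s,open("w6.pkl","wb"))
overlay(s,[.556,.1235,-.087],(180,60,520,320),"pics/w6o.png")
E
```

```text
time: 8.6
tool_pos: [0.4644, 0.0619, 0.2134]
ee_rot: [3.141, 0.001, -0.529]
wrist_force: [0.8, 0.8, -3.0]
width: 0.0517
time: 9.6
tool_pos: [0.5695, 0.2448, 0.202]
ee_rot: [3.141, 0.0, -0.088]
wrist_force: [0.1, -0.1, -3.9]
width: 0.0521
pics/p6.png 3.6875
```

View pics/p6.png

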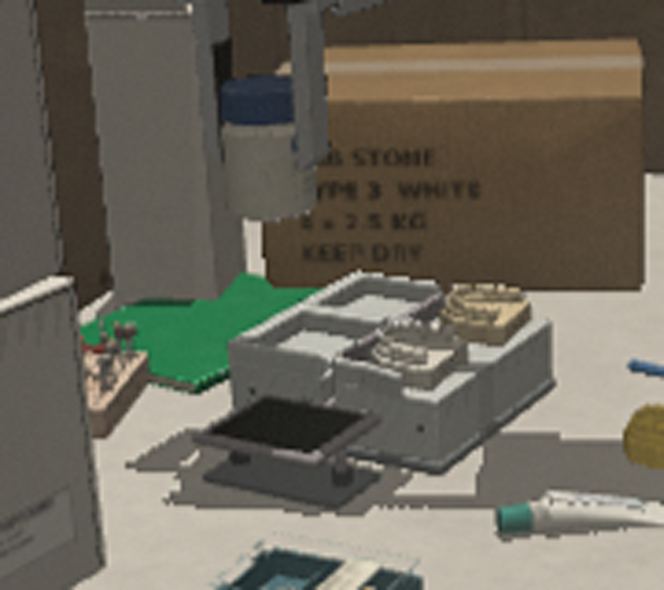

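View pics/w6o.png

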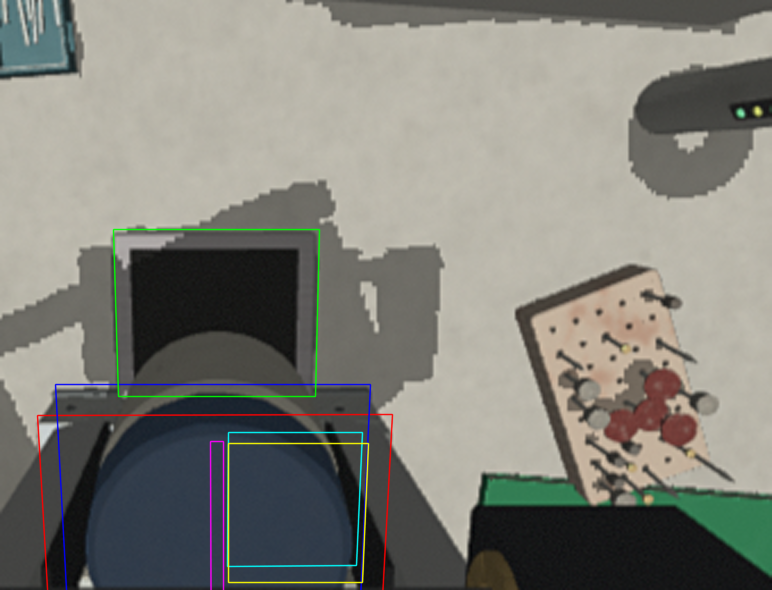

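```bash
python3 -m handwheel '{"delta_pos":[[0.5,-2,30],[0,0,35],[0,0,30],[0,0,20],[0,0,15],[0,0,12],[0,0,9],[0,0,0]],"rotation":[[0,0,0],[0,0,0],[0,0,0],[0,0,0],[0,0,0],[0,0,0],[0,0,0],[0,0,0]],"claw":[1,1,1,1,1,1,1,1]}';  python3 - <<'E'
from h import *
s=robot.snapshot("side");crop(s,150,130,330,290,"pics/p7.png")
E
```

```text
time: 10.7
tool_pos: [0.5705, 0.2476, 0.0508]
ee_rot: [3.141, -0.0, -0.087]
wrist_force: [-1.6, -0.8, -1.7]
width: 0.0517
pics/p7.png 3.6875
```

View pics/p7.png

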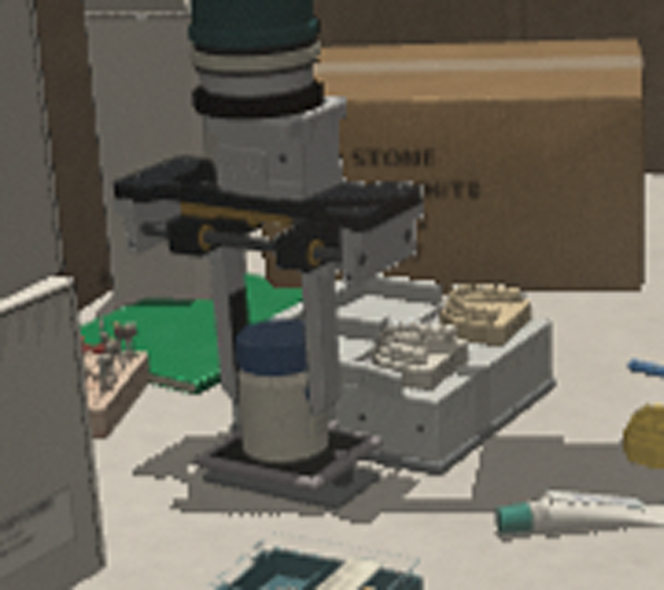

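```bash
python3 -m handwheel '{"delta_pos":[[0,0,1],[0,0,0],[0,0,0],[0,0,0],[0,0,0],[0,0,0],[0,0,0],[0,0,0]],"rotation":[[0,0,0],[0,0,0],[0,0,0],[0,0,0],[0,0,0],[0,0,0],[0,0,0],[0,0,0]],"claw":[1,0.2,-0.2,-1,-1,-1,-1,-1]}';  python3 -m handwheel '{"delta_pos":[[0,0,-15],[0,0,-25],[0,0,-30],[0,0,-30],[0,0,-30],[0,0,-20],[0,0,0],[0,0,0]],"rotation":[[0,0,0],[0,0,0],[0,0,0],[0,0,0],[0,0,0],[0,0,0],[0,0,0],[0,0,0]],"claw":[-1,-1,-1,-1,-1,-1,-1,-1]}'; python3 - <<'E'
from h import *
import pickle
from ov import overlay
s=robot.snapshot("side");crop(s,190,190,310,280,"pics/p8.png")
s=robot.snapshot("wrist");pickle.dump(s,open("w8.pkl","wb"))
overlay(s,[.556,.1235,-.087],(180,100,440,320),"pics/w8o.png",16)
s=robot.snapshot("scene");overlay(s,[.556,.1235,-.087],(240,120,370,250),"pics/s8.png",16)
E
```

```text
time: 11.75
tool_pos: [0.5705, 0.2477, 0.0499]
ee_rot: [-3.142, -0.0, -0.087]
wrist_force: [0.1, 0.3, 0.2]
width: 0.0939
time: 12.75
tool_pos: [0.5702, 0.2476, 0.1994]
ee_rot: [3.141, 0.001, -0.087]
wrist_force: [-0.3, -0.2, -0.3]
width: 0.0935
pics/p8.png 6.5
```

View pics/p8.png

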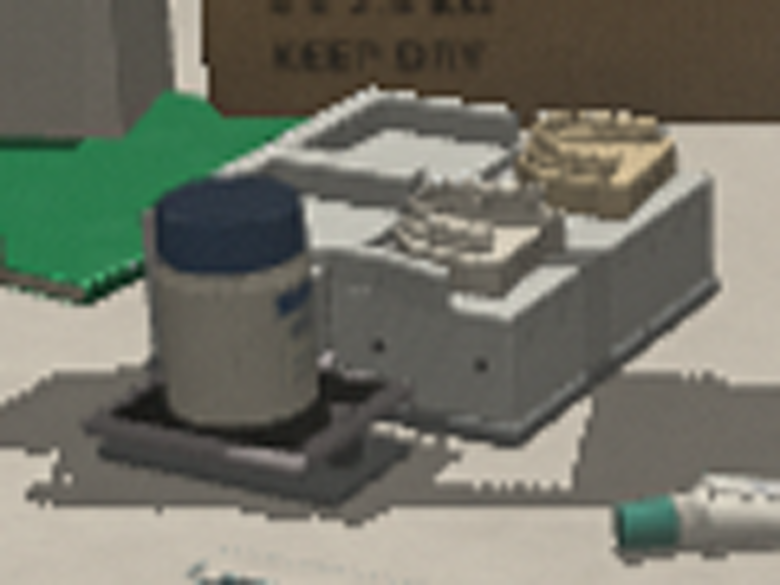

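View pics/w8o.png

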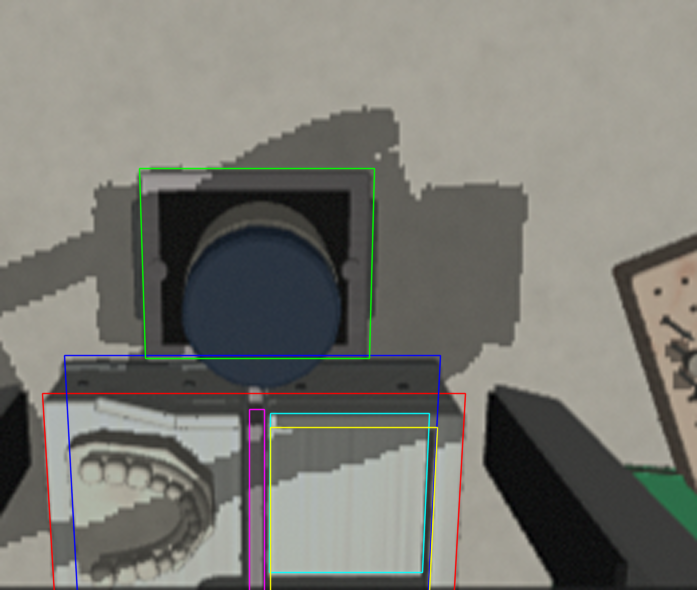

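View pics/s8.png

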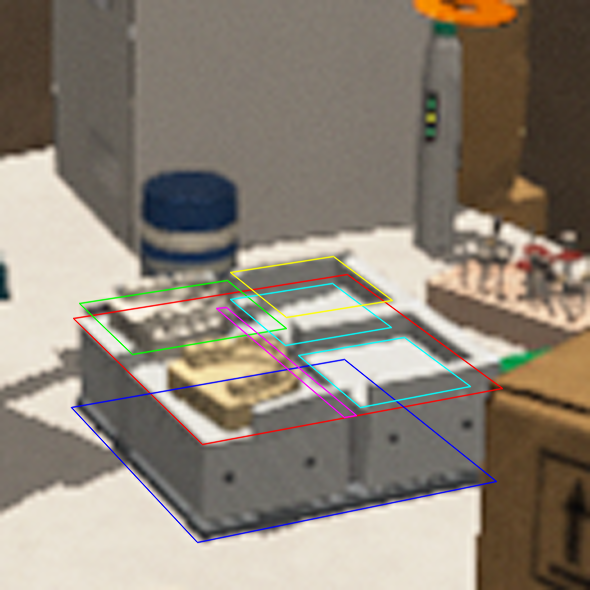

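```bash
python3 - <<'E'
from plan import *
rows((.4514,.1326,.17),1.484,10)
E
```

```text
[-10.8, 12.5, 2.8] -0.1571
[-12.6, 10.6, 2.8] -0.1571
[-14.1, 8.5, 2.8] -0.1571
[-15.3, 6.2, 2.8] -0.1571
[-16.1, 3.7, 2.8] -0.1571
[-16.5, 1.2, 2.8] -0.1571
[-16.4, -1.4, 2.8] -0.1571
[-16.0, -4.0, 2.8] -0.1571
[-15.2, -6.4, 2.8] -0.1571
[-14.0, -8.7, 2.8] -0.1571
from [0.5698 0.2475 0.1983] -0.087 step 16.742847923815695
```

```bash
python3 -m handwheel '{"delta_pos":[[-11,12.5,2.8],[-12.5,10.5,2.8],[-14,8.5,2.8],[-15.5,6,2.8],[-16,3.5,2.8],[-16.5,1,2.8],[-16.5,-1.5,2.8],[-16,-4,2.8]],"rotation":[[0,0,-0.157],[0,0,-0.157],[0,0,-0.157],[0,0,-0.157],[0,0,-0.157],[0,0,-0.157],[0,0,-0.157],[0,0,-0.157]],"claw":[-1,-0.42,-0.42,-0.42,-0.42,-0.42,-0.42,-0.42]}'; python3 -m handwheel '{"delta_pos":[[-15,-6.5,2.8],[-14,-8.5,2.8],[0,0,0],[0,0,0],[0,0,0],[0,0,0],[0,0,0],[0,0,0]],"rotation":[[0,0,-0.157],[0,0,-0.157],[0,0,0],[0,0,0],[0,0,0],[0,0,0],[0,0,0],[0,0,0]],"claw":[-0.42,-0.42,-0.42,-0.42,-0.42,-0.42,-0.42,-0.42]}'; python3 - <<'E'
from h import *
import pickle
from ov import overlay
s=robot.snapshot("wrist");pickle.dump(s,open("w9.pkl","wb"))
cv2.imwrite("pics/w9.png",s["color"][:,:,::-1])
overlay(s,[.556,.1235,-.087],(150,180,450,400),"pics/w9o.png",16)
E
```

```text
time: 13.9
tool_pos: [0.4742, 0.1561, 0.1764]
ee_rot: [-3.14, 0.001, 1.174]
wrist_force: [-0.9, -0.5, -0.5]
width: 0.0669
time: 14.9
tool_pos: [0.4517, 0.1338, 0.1719]
ee_rot: [-3.142, -0.0, 1.483]
wrist_force: [0.4, 0.8, -1.0]
width: 0.0667
```

View pics/w9o.png

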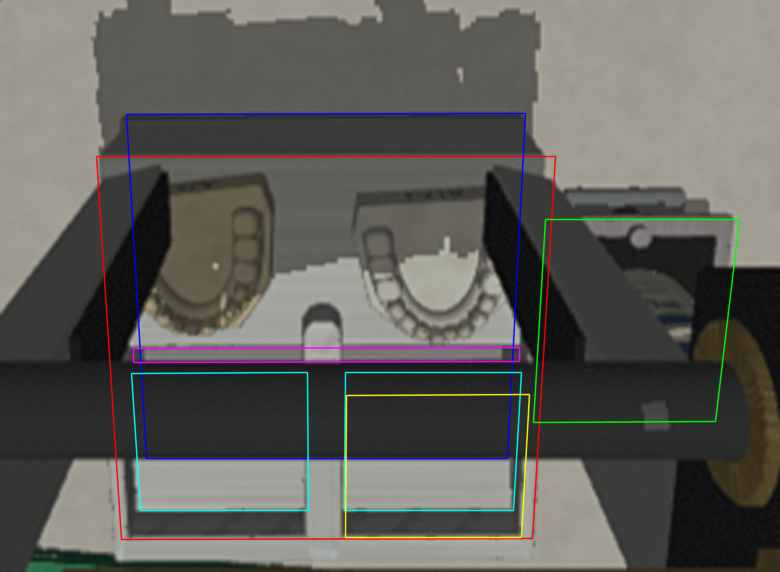

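View pics/w9.png

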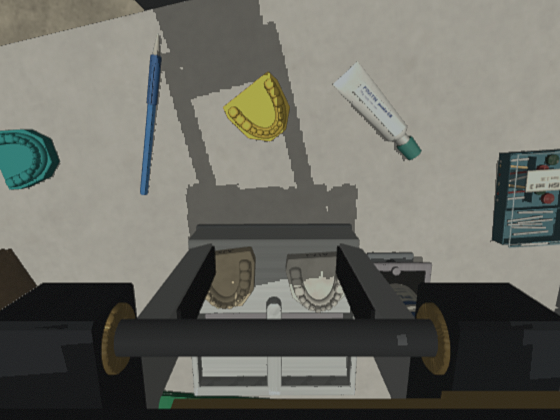

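```bash
python3 -m handwheel '{"delta_pos":[[-1,0,30],[0,0,30],[0,0,25],[0,0,20],[0,0,10],[0,0,0],[0,10,0],[0,0,0]],"rotation":[[0,0,0],[0,0,0],[0,0,0],[0,0,0],[0,0,0],[0,0,0],[0,0,0],[0,0,0]],"claw":[-0.42,-0.42,-0.42,-0.42,-0.42,-0.42,-0.42,-0.42]}'; python3 - <<'E'
from h import *
s=robot.snapshot("side");crop(s,190,170,330,280,"pics/p10.png")
s=robot.snapshot("scene");crop(s,220,130,370,250,"pics/s10.png")
s=robot.snapshot("wrist");cv2.imwrite("pics/w10.png",s["color"][:,:,::-1])
E
```

```text
time: 15.95
tool_pos: [0.4631, 0.1319, 0.0581]
ee_rot: [3.139, -0.001, 1.483]
wrist_force: [-1.0, 0.4, -0.2]
width: 0.0668
pics/p10.png 5.363636363636363
pics/s10.png 4.916666666666667
```

View pics/p10.png

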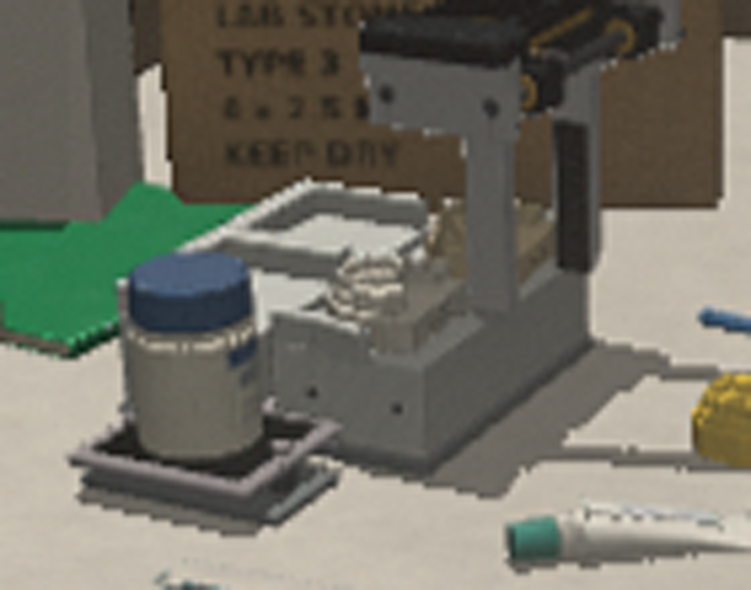

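View pics/s10.png

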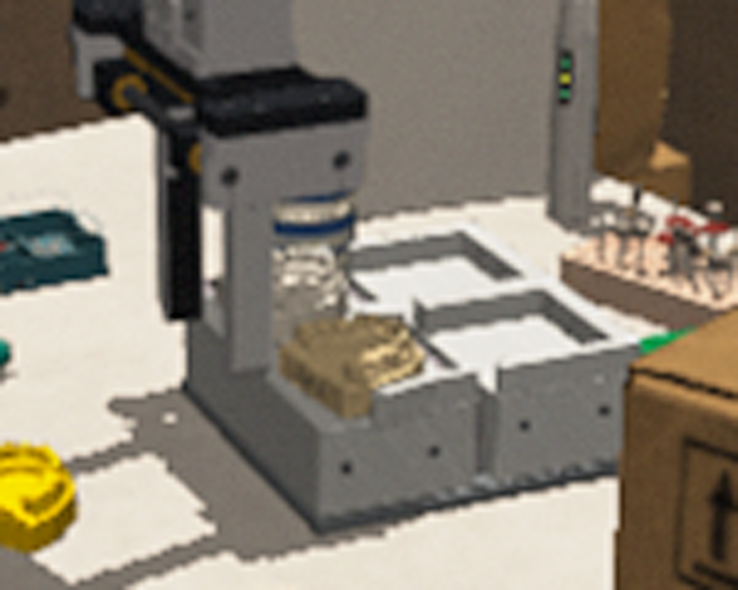

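View pics/w10.png

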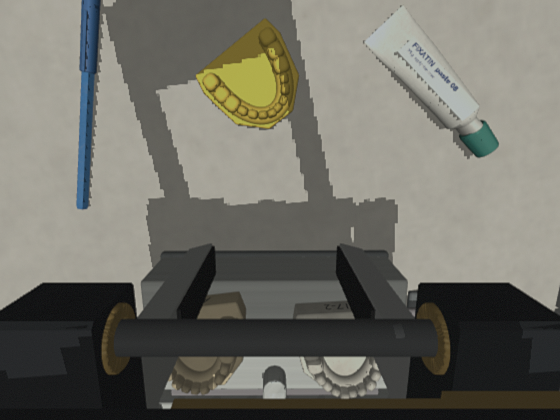

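```bash
python3 -m handwheel '{"delta_pos":[[0,4,2.5],[0,8,0],[0,8,0],[0,8,0],[0,8,0],[0,8,0],[0,0,0],[0,0,0]],"rotation":[[0,0,0],[0,0,0],[0,0,0],[0,0,0],[0,0,0],[0,0,0],[0,0,0],[0,0,0]],"claw":[-0.42,-0.42,-0.42,-0.42,-0.42,-0.42,-0.42,-0.42]}'; python3 - <<'E'
from h import *
s=robot.snapshot("side");crop(s,190,170,330,280,"pics/p11.png")
s=robot.snapshot("scene");crop(s,220,130,370,250,"pics/s11.png")
E
```

```text
time: 17.1
tool_pos: [0.5057, 0.1278, 0.0543]
ee_rot: [3.141, 0.0, 1.483]
wrist_force: [0.2, 0.0, -0.2]
width: 0.0667
pics/p11.png 5.363636363636363
pics/s11.png 4.916666666666667
```

View pics/p11.png

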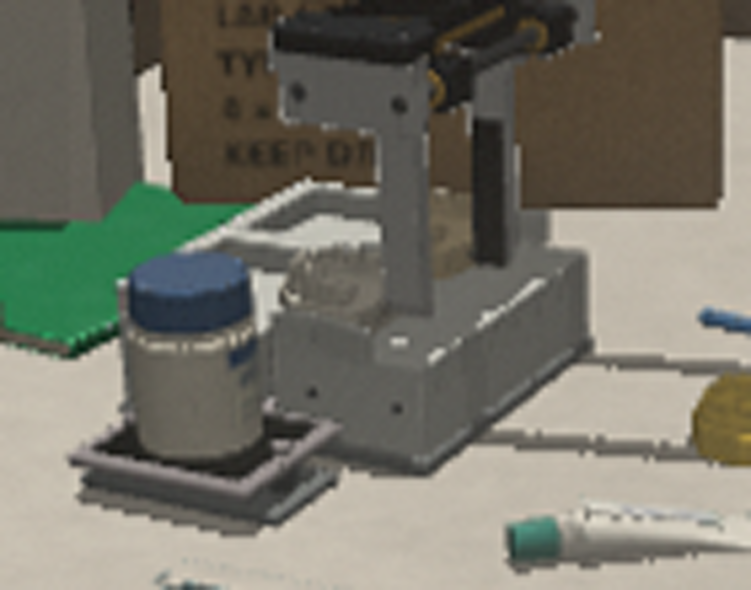

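View pics/s11.png

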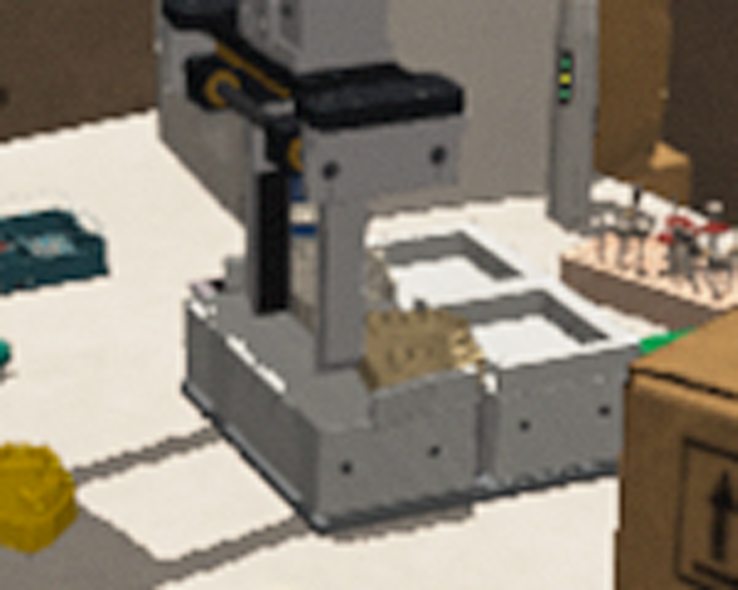

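```bash
python3 - <<'E'
from h import *
s=robot.snapshot("wrist");crop(s,150,230,430,410,"pics/w11.png")
E
```

```text
pics/w11.png 2.7857142857142856
```

View pics/w11.png

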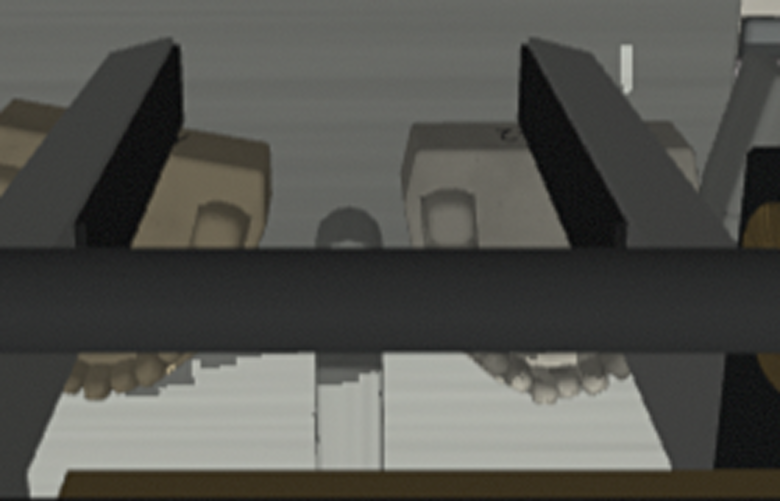

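The wrist crop shows the brown cast (about (220,160)) turned roughly 8–10°, while the white one is straight. I'll back off and push each cast square with both fingers, narrowed.

```bash
python3 -m handwheel '{"delta_pos":[[0,-12,0],[0,0,0],[-14,0,0],[-14,0,0],[-13,0,0],[0,0,0],[0,0,0],[0,5,0]],"rotation":[[0,0,0],[0,0,0],[0,0,0],[0,0,0],[0,0,0],[0,0,0],[0,0,0],[0,0,0]],"claw":[-0.42,0.5,0.5,0.5,0.5,0.5,0.5,0.5]}'; python3 -m handwheel '{"delta_pos":[[0,7,0],[0,7,0],[0,7,0],[0,7,0],[0,7,0],[0,0,0],[0,0,0],[0,0,0]],"rotation":[[0,0,0],[0,0,0],[0,0,0],[0,0,0],[0,0,0],[0,0,0],[0,0,0],[0,0,0]],"claw":[0.5,0.5,0.5,0.5,0.5,0.5,0.5,0.5]}'; python3 - <<'E'
from h import *
s=robot.snapshot("wrist");crop(s,150,230,430,410,"pics/w12.png")
s=robot.snapshot("scene");crop(s,220,130,370,250,"pics/s12.png")
d=robot.get_obs()["tool_pos"][:2]-[.556,.1235];a=-.087;print((d[0]*np.cos(a)+d[1]*np.sin(a)),-d[0]*np.sin(a)+d[1]*np.cos(a))
E
```

```text
time: 18.25
tool_pos: [0.4948, 0.0881, 0.0544]
ee_rot: [-3.142, -0.0, 1.483]
wrist_force: [-0.1, 0.2, 1.0]
width: 0.0234
time: 19.25
tool_pos: [0.5296, 0.0847, 0.0545]
ee_rot: [3.141, -0.0, 1.483]
wrist_force: [-0.0, -0.1, -0.1]
width: 0.0237
pics/w12.png 2.7857142857142856
pics/s12.png 4.916666666666667
-0.022972825097516247 -0.04089076191531067
```

View pics/w12.png

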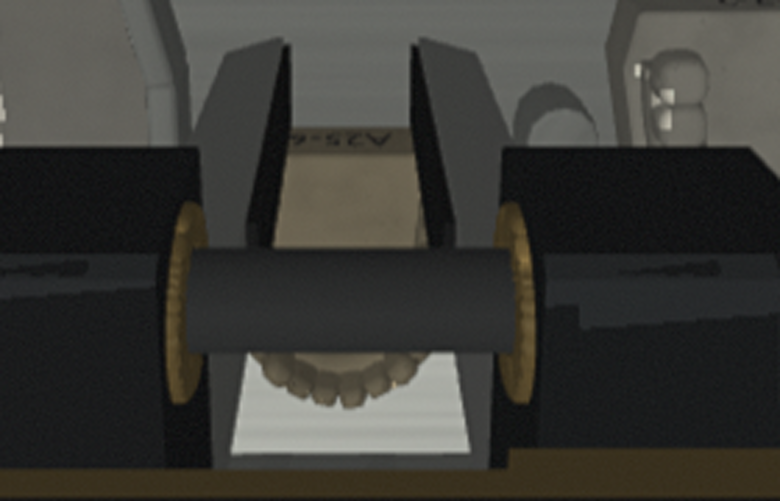

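View pics/s12.png

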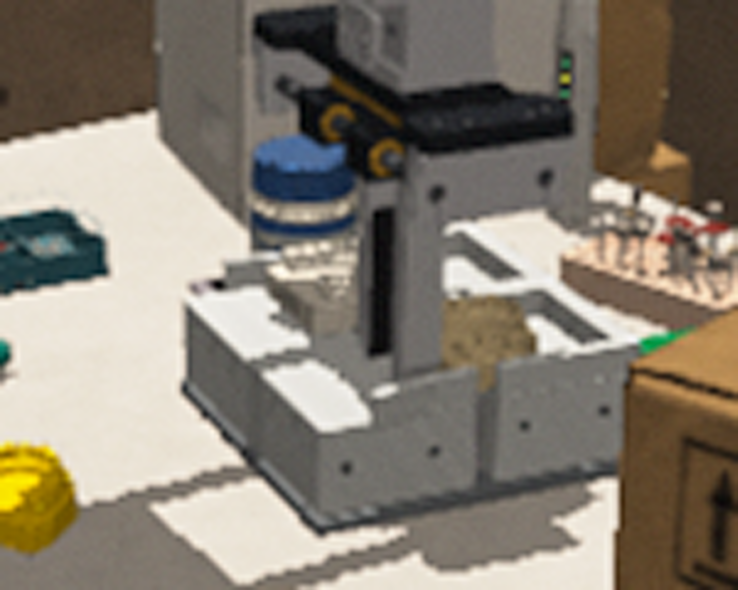

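```bash
python3 -m handwheel '{"delta_pos":[[0,7,0],[0,7,0],[0,7,0],[0,5,0],[0,2,0],[0,0,0],[0,0,0],[0,0,0]],"rotation":[[0,0,0],[0,0,0],[0,0,0],[0,0,0],[0,0,0],[0,0,0],[0,0,0],[0,0,0]],"claw":[0.5,0.5,0.5,0.5,0.5,0.5,0.5,0.5]}'; python3 -m handwheel '{"delta_pos":[[0,1,0],[0,1,0],[0,1,0],[0,0,0],[0,0,0],[0,0,0],[0,0,0],[0,0,0]],"rotation":[[0,0,0],[0,0,0],[0,0,0],[0,0,0],[0,0,0],[0,0,0],[0,0,0],[0,0,0]],"claw":[0.5,0.5,0.5,0.5,0.5,0.5,0.5,0.5]}'; python3 - <<'E'
from h import *
s=robot.snapshot("wrist");crop(s,150,230,430,410,"pics/w13.png")
s=robot.snapshot("side");crop(s,190,170,330,280,"pics/p13.png")
d=robot.get_obs()["tool_pos"][:2]-[.556,.1235];a=-.087;print((d[0]*np.cos(a)+d[1]*np.sin(a)),-d[0]*np.sin(a)+d[1]*np.cos(a))
E
```

```text
time: 20.35
tool_pos: [0.5576, 0.0823, 0.0544]
ee_rot: [3.141, -0.0, 1.483]
wrist_force: [-1.0, 0.4, -0.0]
width: 0.0233
time: 21.35
tool_pos: [0.5584, 0.0823, 0.0544]
ee_rot: [-3.137, 0.0, 1.483]
wrist_force: [-7.2, -0.5, 5.6]
width: 0.0236
pics/w13.png 2.7857142857142856
pics/p13.png 5.363636363636363
0.005936390498487117 -0.04092176007578969
```

View pics/w13.png

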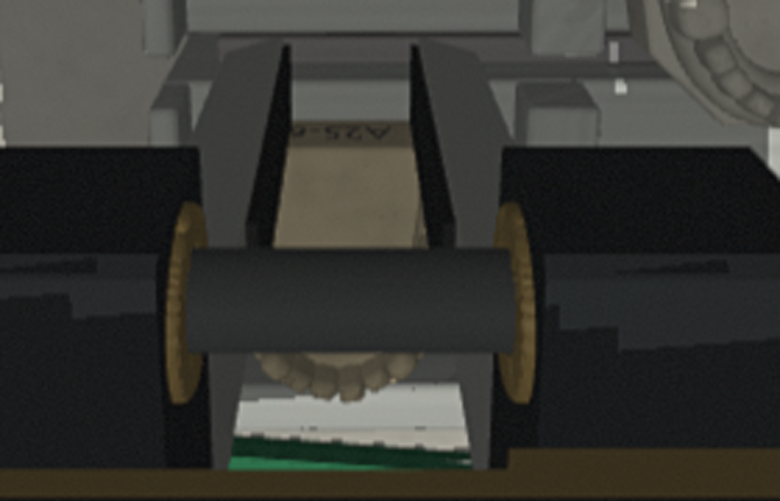

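View pics/p13.png

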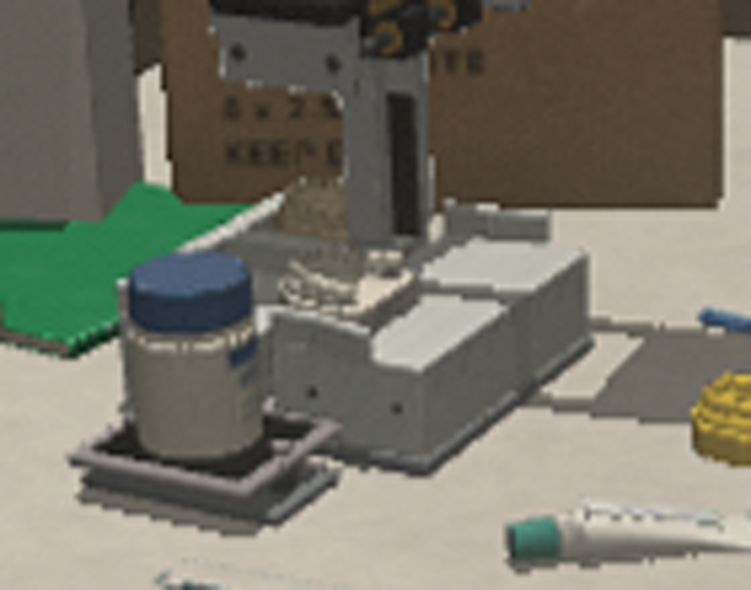

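```bash
python3 -m handwheel '{"delta_pos":[[0,-14,0],[0,-20,0],[0,-20,0],[0,-18,0],[0,0,0],[27,0,0],[27,0,0],[27,0,0]],"rotation":[[0,0,0],[0,0,0],[0,0,0],[0,0,0],[0,0,0],[0,0,0],[0,0,0],[0,0,0]],"claw":[0.5,0.5,0.5,0.5,0.5,0.5,0.5,0.5]}'; python3 -m handwheel '{"delta_pos":[[0,0,0],[0,7,0],[0,7,0],[0,7,0],[0,7,0],[0,7,0],[0,7,0],[0,0,0]],"rotation":[[0,0,0],[0,0,0],[0,0,0],[0,0,0],[0,0,0],[0,0,0],[0,0,0],[0,0,0]],"claw":[0.5,0.5,0.5,0.5,0.5,0.5,0.5,0.5]}'; python3 - <<'E'
from h import *
s=robot.snapshot("wrist");crop(s,150,230,430,410,"pics/w14.png")
s=robot.snapshot("side");crop(s,190,170,330,280,"pics/p14.png")
d=robot.get_obs()["tool_pos"][:2]-[.556,.1235];a=-.087;print((d[0]*np.cos(a)+d[1]*np.sin(a)),-d[0]*np.sin(a)+d[1]*np.cos(a))
E
```

```text
time: 22.45
tool_pos: [0.497, 0.1698, 0.0545]
ee_rot: [3.14, -0.0, 1.483]
wrist_force: [-1.1, -0.2, 0.2]
width: 0.0233
time: 23.45
tool_pos: [0.5386, 0.1652, 0.0543]
ee_rot: [3.14, -0.0, 1.483]
wrist_force: [0.4, 0.3, 1.0]
width: 0.0232
pics/w14.png 2.7857142857142856
pics/p14.png 5.363636363636363
-0.021498158023014063 0.04009412500040831
```

View pics/w14.png

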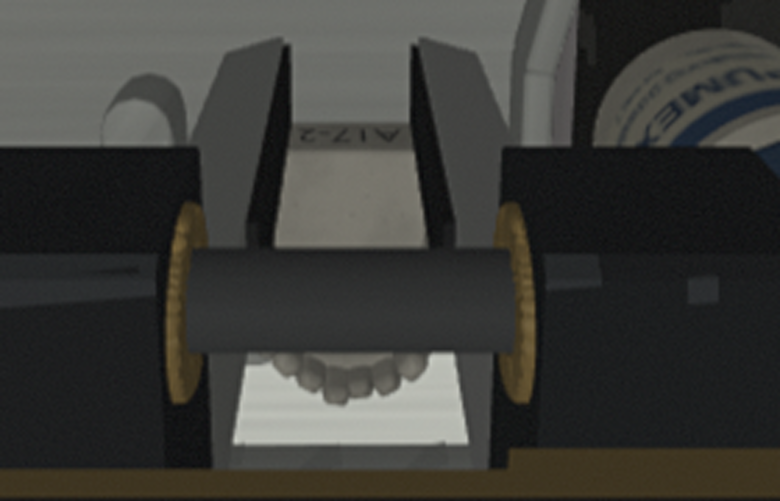

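View pics/p14.png

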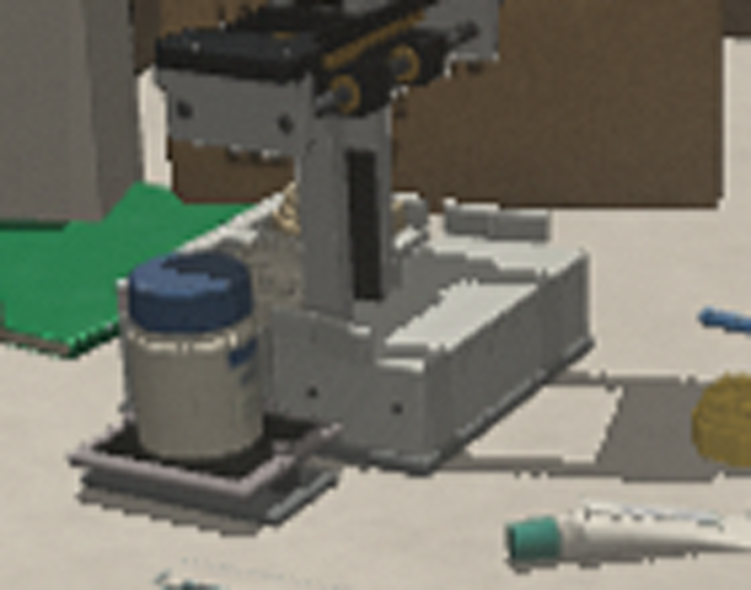

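```bash
python3 -m handwheel '{"delta_pos":[[0,7,0],[0,7,0],[0,7,0],[0,5,0],[0,1,0],[0,0,0],[0,0,0],[0,0,0]],"rotation":[[0,0,0],[0,0,0],[0,0,0],[0,0,0],[0,0,0],[0,0,0],[0,0,0],[0,0,0]],"claw":[0.5,0.5,0.5,0.5,0.5,0.5,0.5,0.5]}'; python3 -m handwheel '{"delta_pos":[[0,1,0],[0,1,0],[0,0.8,0],[0,0,0],[0,0,0],[0,0,0],[0,0,0],[0,0,0]],"rotation":[[0,0,0],[0,0,0],[0,0,0],[0,0,0],[0,0,0],[0,0,0],[0,0,0],[0,0,0]],"claw":[0.5,0.5,0.5,0.5,0.5,0.5,0.5,0.5]}'; python3 - <<'E'
from h import *
s=robot.snapshot("wrist");crop(s,150,230,430,410,"pics/w15.png")
d=robot.get_obs()["tool_pos"][:2]-[.556,.1235];a=-.087;print((d[0]*np.cos(a)+d[1]*np.sin(a)),-d[0]*np.sin(a)+d[1]*np.cos(a))
E
```

```text
time: 24.55
tool_pos: [0.5647, 0.163, 0.0546]
ee_rot: [3.141, -0.0, 1.483]
wrist_force: [-0.2, -0.1, -0.4]
width: 0.0235
time: 25.55
tool_pos: [0.5652, 0.163, 0.0545]
ee_rot: [-3.137, 0.0, 1.483]
wrist_force: [-7.0, -0.0, 5.1]
width: 0.0235
pics/w15.png 2.7857142857142856
0.0056674201041624905 0.04015068339455311
```

View pics/w15.png

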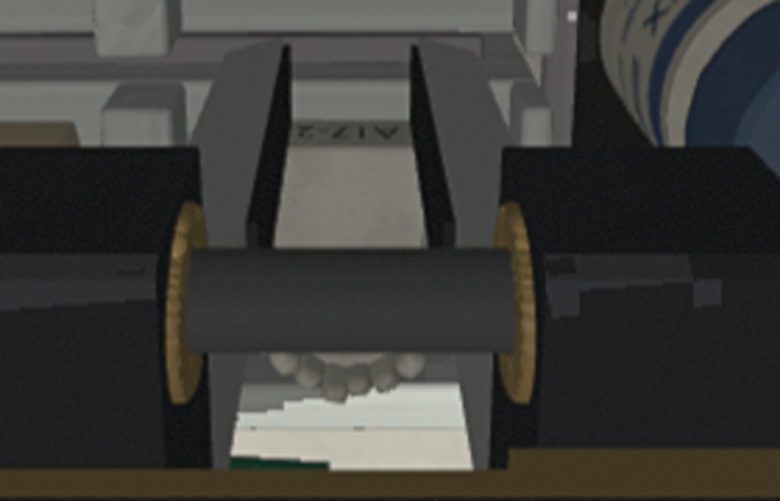

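```bash
python3 -m handwheel '{"delta_pos":[[0,-12,0],[0,-20,0],[0,-20,-20],[0,-15,-30],[0,-10,-40],[0,0,-30],[0,0,-15],[0,0,0]],"rotation":[[0,0,0],[0,0,0],[0,0,0],[0,0,0],[0,0,0],[0,0,0],[0,0,0],[0,0,0]],"claw":[0.5,0.5,0.5,-1,-1,-1,-1,-1]}'; python3 - <<'E'
from h import *
from plan import rows
import pickle
from ov import overlay
s=robot.snapshot("wrist");pickle.dump(s,open("w16.pkl","wb"))
overlay(s,[.556,.1235,-.087],(130,180,430,400),"pics/w16o.png",16)
rows((.5703,.2476,.19),-.087,10)
E
```

```text
time: 26.6
tool_pos: [0.4913, 0.1696, 0.1901]
ee_rot: [3.139, -0.001, 1.483]
wrist_force: [-0.3, 0.8, 0.1]
width: 0.07
[8.5, 7.2, -0.1] 0.157
[9.5, 5.8, -0.1] 0.157
[10.3, 4.3, -0.1] 0.157
[10.9, 2.6, -0.1] 0.157
[11.1, 0.9, -0.1] 0.157
[11.1, -0.9, -0.1] 0.157
[10.9, -2.6, -0.1] 0.157
[10.3, -4.3, -0.1] 0.157
[9.5, -5.8, -0.1] 0.157
[8.5, -7.2, -0.1] 0.157
from [0.4906 0.1693 0.1887] 1.4828 step 11.168734195990679
```

View pics/w16o.png

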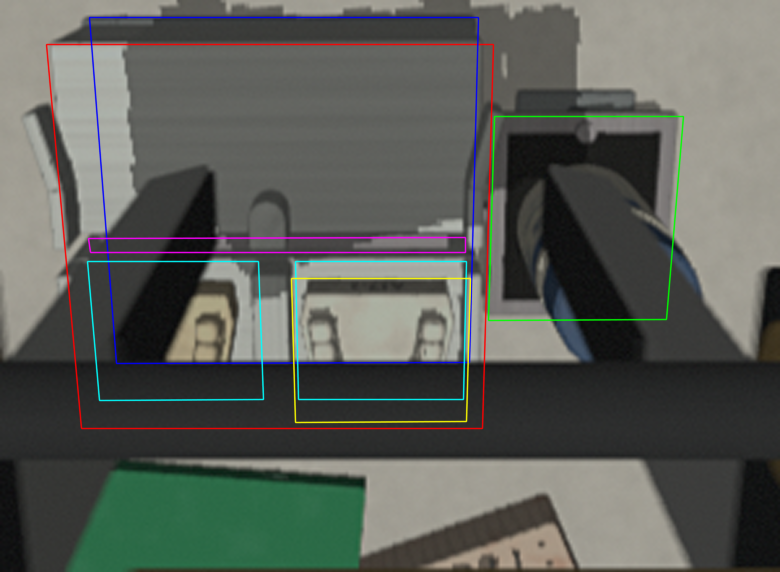

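Both casts sit square behind the sunk gate: white at (380,320), brown at (210,320). Next I'll regrasp the jar.

```bash
python3 -m handwheel '{"delta_pos":[[8.5,7,0],[9.5,6,0],[10.5,4.5,0],[11,2.5,0],[11,1,0],[11,-1,0],[11,-2.5,0],[10.5,-4.5,0]],"rotation":[[0,0,0.157],[0,0,0.157],[0,0,0.157],[0,0,0.157],[0,0,0.157],[0,0,0.157],[0,0,0.157],[0,0,0.157]],"claw":[-1,-1,-1,-1,-1,-1,-1,-1]}';  python3 -m handwheel '{"delta_pos":[[9.5,-6,0],[8.5,-7,0],[0,0,0],[0,0,0],[0,0,0],[0,0,0],[0,0,0],[0,0,0]],"rotation":[[0,0,0.157],[0,0,0.157],[0,0,0],[0,0,0],[0,0,0],[0,0,0],[0,0,0],[0,0,0]],"claw":[-1,-1,-1,-1,-1,-1,-1,-1]}'; python3 - <<'E'
from plan import *
rows((.5705,.2477,.05),-.087,1)
s=robot.snapshot("wrist");crop(s,150,130,420,320,"pics/w17.png")
E
```

```text
time: 27.65
tool_pos: [0.5542, 0.2323, 0.1865]
ee_rot: [3.141, 0.004, 0.222]
wrist_force: [0.4, 0.1, -0.5]
width: 0.0937
time: 28.65
tool_pos: [0.5706, 0.2479, 0.1896]
ee_rot: [-3.141, -0.0, -0.087]
wrist_force: [0.3, 0.6, -0.8]
width: 0.0941
[-0.0, 0.2, 139.6] 0.0001
from [0.5706 0.2479 0.1896] -0.0869 step 139.5701666734444
pics/w17.png 2.888888888888889
```

View pics/w17.png

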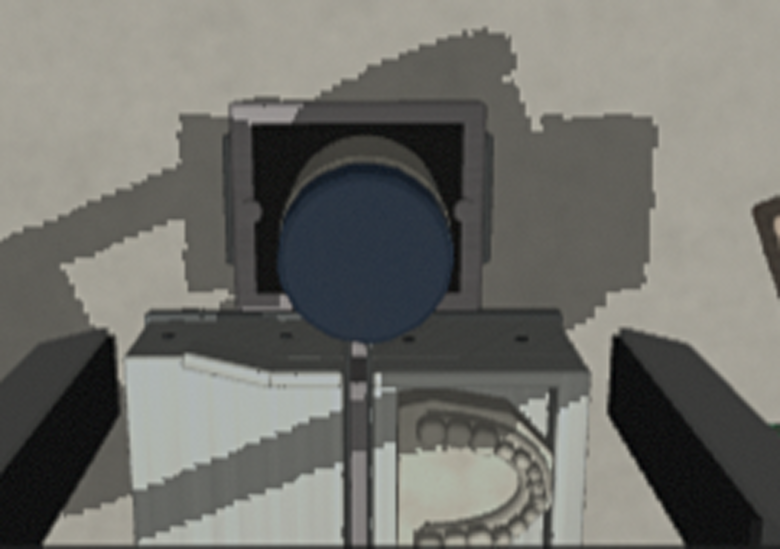

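```bash
python3 -m handwheel '{"delta_pos":[[0,0,30],[0,0,35],[0,0,30],[0,0,25],[0,0,19.5],[0,0,0],[0,0,0],[0,0,0]],"rotation":[[0,0,0],[0,0,0],[0,0,0],[0,0,0],[0,0,0],[0,0,0],[0,0,0],[0,0,0]],"claw":[-1,-1,-1,-1,-1,-1,1,1]}';  python3 -m handwheel '{"delta_pos":[[0,0,0],[0,0,0],[0,0,0],[0,0,0],[0,0,-3],[0,0,-5],[0,0,-8],[0,0,-10]],"rotation":[[0,0,0],[0,0,0],[0,0,0],[0,0,0],[0,0,0],[0,0,0],[0,0,0],[0,0,0]],"claw":[1,1,1,1,1,1,1,1]}'; python3 -m handwheel '{"delta_pos":[[0,0,-15],[0,0,-25],[0,0,-30],[0,0,-30],[0,0,-30],[0,0,-15],[0,0,0],[0,0,0]],"rotation":[[0,0,0],[0,0,0],[0,0,0],[0,0,0],[0,0,0],[0,0,0],[0,0,0],[0,0,0]],"claw":[1,1,1,1,1,1,1,1]}'; python3 - <<'E'
from plan import *
s=robot.snapshot("side");crop(s,170,130,330,290,"pics/p18.png")
s=robot.snapshot("scene");crop(s,220,130,370,250,"pics/s18.png")
E
```

```text
time: 29.7
tool_pos: [0.5716, 0.2483, 0.0516]
ee_rot: [-3.14, -0.003, -0.087]
wrist_force: [-0.4, -0.1, -0.0]
width: 0.0772
time: 30.7
tool_pos: [0.5699, 0.2478, 0.0758]
ee_rot: [3.141, 0.002, -0.087]
wrist_force: [0.2, -0.2, -3.1]
width: 0.0517
time: 31.7
tool_pos: [0.5699, 0.2477, 0.2192]
ee_rot: [3.141, 0.003, -0.087]
wrist_force: [-0.2, 0.3, -4.2]
width: 0.0518
pics/p18.png 3.6875
pics/s18.png 4.916666666666667
```

View pics/p18.png

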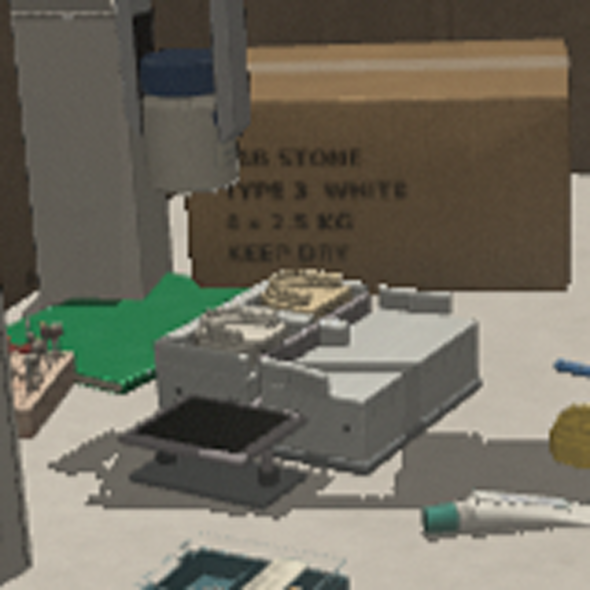

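View pics/s18.png

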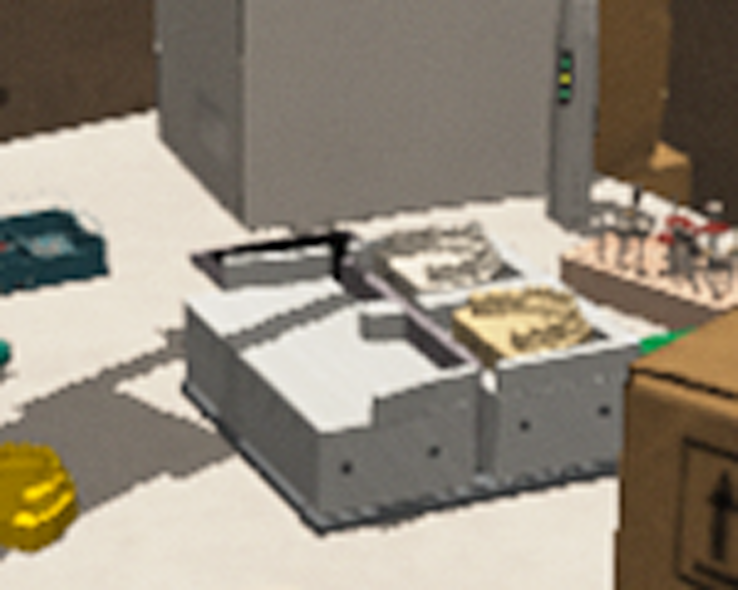

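Gate is up behind both casts (side view: pedal raised at (215,425) with nothing on it). Now to the mat.

```bash
python3 - <<'E'
from plan import *
rows((.40,-.05,.225),-.7,8)
rows((.404,-.222,.20),-1.16,5,(.40,-.05,.225,-.7))
E
```

```text
[-17.9, 38.9, -0.8] 0.0766
[-14.9, 40.2, -0.8] 0.0766
[-11.8, 41.2, -0.8] 0.0766
[-8.6, 42.0, -0.8] 0.0766
[-5.3, 42.5, -0.8] 0.0766
[-2.1, 42.8, -0.8] 0.0766
[1.2, 42.8, -0.8] 0.0766
[4.5, 42.6, -0.8] 0.0766
from [0.5698 0.2477 0.2188] -0.0871 step 42.84408376207449
[22.8, 25.8, 5.0] 0.092
[25.0, 23.6, 5.0] 0.092
[27.1, 21.2, 5.0] 0.092
[28.9, 18.6, 5.0] 0.092
[30.5, 15.9, 5.0] 0.092
from [ 0.4   -0.05   0.225] -0.7 step 34.77067730142742
```

```bash
python3 -m handwheel '{"delta_pos":[[-18,39,-1],[-15,40,-1],[-12,41,-1],[-8.5,42,-1],[-5.5,42.5,-1],[-2,43,-1],[1,43,-1],[4.5,42.5,-1]],"rotation":[[0,0,0.077],[0,0,0.077],[0,0,0.077],[0,0,0.077],[0,0,0.077],[0,0,0.077],[0,0,0.077],[0,0,0.077]],"claw":[1,1,1,1,1,1,1,1]}';  python3 -m handwheel '{"delta_pos":[[23,26,5],[25,23.5,5],[27,21,5],[29,18.5,5],[30.5,16,5],[0,0,0],[0,0,0],[0,0,0]],"rotation":[[0,0,0.092],[0,0,0.092],[0,0,0.092],[0,0,0.092],[0,0,0.092],[0,0,0],[0,0,0],[0,0,0]],"claw":[1,1,1,1,1,1,1,1]}'; python3 - <<'E'
from plan import *
s=robot.snapshot("scene");crop(s,250,150,400,345,"pics/s19.png")
s=robot.snapshot("wrist");crop(s,150,100,420,320,"pics/w19.png")
rows((.404,-.222,.11),-1.16,1)
E
```

```text
time: 32.8
tool_pos: [0.3983, -0.0503, 0.2279]
ee_rot: [3.141, 0.001, -0.705]
wrist_force: [0.2, -0.5, -3.1]
width: 0.0519
time: 33.8
tool_pos: [0.4034, -0.2205, 0.2039]
ee_rot: [-3.141, 0.0, -1.161]
wrist_force: [0.0, 0.4, -3.8]
width: 0.0518
pics/s19.png 3.0256410256410255
pics/w19.png 2.6818181818181817
[1.5, 0.1, 94.1] -0.0015
from [ 0.4035 -0.2206  0.2041] -1.1615 step 94.14770340832493
```

View pics/s19.png

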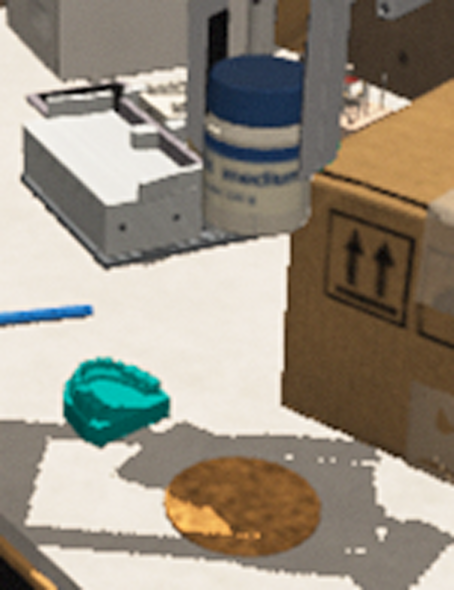

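View pics/w19.png

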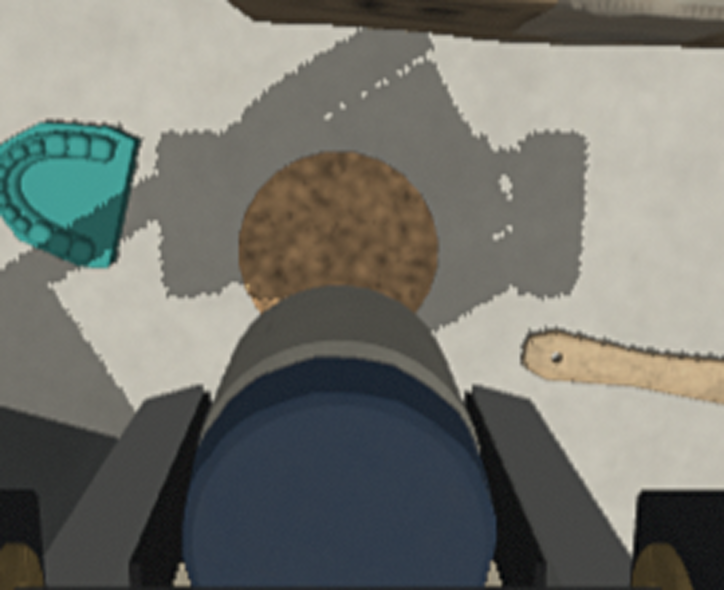

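```bash
python3 - <<'E'
from plan import *
from scipy.optimize import least_squares
s=robot.snapshot("wrist");o=robot.get_obs()["tool_pos"];k=2.6818;off=np.array([150,100])
pts=[(239,242),(438,242),(338,151),(262,180),(415,180),(248,285)]
W=np.array([ray(s,np.array(q)/k+off-.3,.0035)[:2] for q in pts])
r=least_squares(lambda p:np.hypot(*(W-p[:2]).T)-.042,[.404,-.222]);print("mat",r.x,r.fun.round(4))
r=least_squares(lambda p:np.hypot(*(W-p[:2]).T)-p[2],[.404,-.222,.042]);print("mat",r.x)
b=ray(s,np.array((338,285))/k+off-.3,o[2]-.0278)
M=(R.from_euler('z',-1.161)*R.from_euler('x',np.pi)).as_matrix()
print("jar back-bottom edge in tool mm",M.T@(b-o)*1e3)
s=robot.snapshot("scene");k=3.0256;off=np.array([250,150])
# jar bottom edge lowest (255,237), left (204,215) right (307,225)?
for uv in((204,150),(310,150)):
  print("jar side",ray(s,np.array(uv)/k+off,o[2]+.02))
W=np.array([ray(s,np.array(q)/k+off-.3,.0035)[:2] for q in [(165,500),(321,507),(245,457),(243,556)]])
r=least_squares(lambda p:np.hypot(*(W-p[:2]).T)-.042,[.404,-.222]);print("mat scene",r.x,r.fun.round(4))
E
```

```text
mat [ 0.40506561 -0.22121846] [-0.0002 -0.0007 -0.0012  0.0009  0.0005 -0.0009]
mat [ 0.40548592 -0.22085929  0.04151712]
jar back-bottom edge in tool mm [  0.53656809 -23.19459965  27.8       ]
jar side [ 0.36209279 -0.23759775  0.22413081]
jar side [ 0.40524716 -0.26041245  0.22413081]
mat scene [ 0.40456206 -0.22324744] [-0.0003 -0.0004  0.0016  0.0016]
```

```bash
python3 -m handwheel '{"delta_pos":[[1.4,-3.2,30],[0,0,35],[0,0,35],[0,0,30],[0,0,20],[0,0,10],[0,0,7],[0,0,0]],"rotation":[[0,0,0],[0,0,0],[0,0,0],[0,0,0],[0,0,0],[0,0,0],[0,0,0],[0,0,0]],"claw":[1,1,1,1,1,1,1,1]}'; python3 - <<'E'
from plan import *
s=robot.snapshot("scene");crop(s,270,200,400,345,"pics/s20.png");s=robot.snapshot("wrist");crop(s,150,150,420,320,"pics/w20.png");print(robot.get_obs()["tool_pos"],robot.get_obs()["wrist_force"])
E
```

```text
time: 35.0
tool_pos: [0.407, -0.2214, 0.0371]
ee_rot: [-3.141, -0.0, -1.163]
wrist_force: [-0.7, -1.2, -4.4]
width: 0.0519
pics/s20.png 4.068965517241379
pics/w20.png 2.888888888888889
[ 0.40742738 -0.22175151  0.03773441] [-0.30689877  0.05754184 -3.49791341]
```

View pics/s20.png

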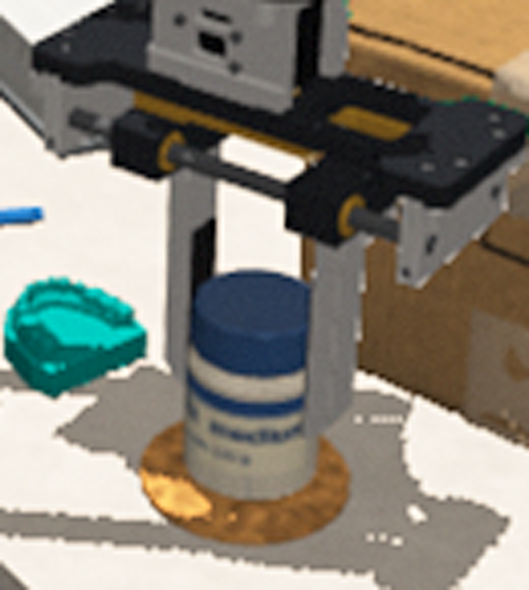

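View pics/w20.png

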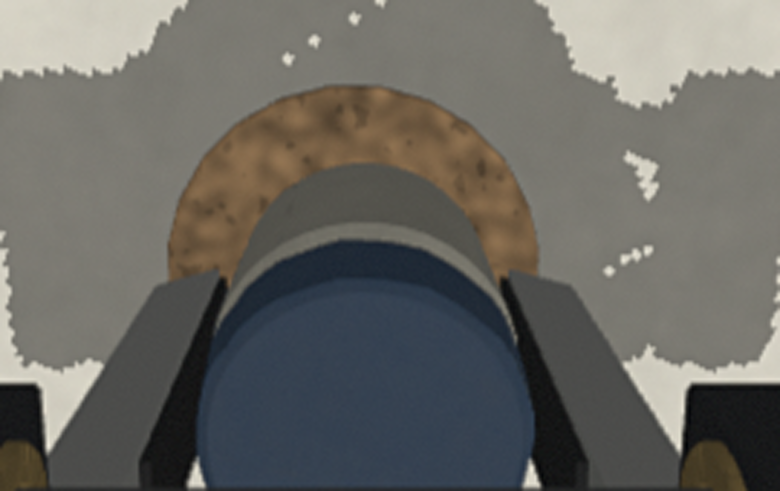

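```bash
python3 - <<'E'
from plan import *
s=robot.snapshot("wrist");o=robot.get_obs()["tool_pos"];k=2.8889;off=np.array([150,150])
M=(R.from_euler('z',-1.163)*R.from_euler('x',np.pi)).as_matrix()
f=lambda uv,z:(M.T@(ray(s,np.array(uv)/k+off-.3,z)-o)*1e3).round(1)
zb=o[2]-.0278
print(o,zb)
print("mat back",f((353,85),.004),"L",f((168,250),.004),"R",f((538,250),.004))
print("jar back",f((366,163),zb))
E
```

```text
[ 0.40743197 -0.22179051  0.03781307] 0.010013069885221222
mat back [ -1.8 -38.9  33.8] L [-43.2  -1.9  33.8] R [39.5 -1.9 33.8]
jar back [  1.  -23.1  27.8]
```

```bash
python3 -m handwheel '{"delta_pos":[[-2.3,0,0],[0,0,3],[0,0,2],[0,0,1],[0,0,0],[0,0,0],[0,0,0],[0,0,0]],"rotation":[[0,0,0],[0,0,0],[0,0,0],[0,0,0],[0,0,0],[0,0,0],[0,0,0],[0,0,0]],"claw":[1,1,1,1,1,1,1,1]}'; python3 - <<'E'
from plan import *
print(robot.get_obs()["tool_pos"],robot.get_obs()["wrist_force"])
E
```

```text
time: 36.15
tool_pos: [0.4059, -0.2192, 0.0322]
ee_rot: [-3.141, 0.0, -1.163]
wrist_force: [-3.0, 2.3, 5.0]
width: 0.0514
[ 0.40593058 -0.21916284  0.0322209 ] [-2.97849941  2.2761547   4.97888857]
```

Touching down (vertical force turned from -4 to +5 N). I'll release gently and rise.

```bash
python3 -m handwheel '{"delta_pos":[[0,0,0],[0,0,0],[0,0,0],[0,0,0],[0,0,0],[0,0,0],[0,0,0],[0,0,-5]],"rotation":[[0,0,0],[0,0,0],[0,0,0],[0,0,0],[0,0,0],[0,0,0],[0,0,0],[0,0,0]],"claw":[0.3,0,-0.3,-0.6,-1,-1,-1,-1]}'; python3 -m handwheel '{"delta_pos":[[0,0,-15],[0,0,-25],[0,0,-30],[0,0,-40],[0,0,-40],[0,0,-40],[0,0,0],[0,0,0]],"rotation":[[0,0,0],[0,0,0],[0,0,0],[0,0,0],[0,0,0],[0,0,0],[0,0,0],[0,0,0]],"claw":[-1,-1,-1,-1,-1,-1,-1,-1]}'; python3 - <<'E'
from h import *
s=robot.snapshot("wrist");crop(s,150,100,420,320,"pics/w21.png")
s=robot.snapshot("scene");cv2.imwrite("pics/s21.png",s["color"][:,:,::-1]);crop(s,220,150,390,345,"pics/s21c.png")
s=robot.snapshot("side");crop(s,170,170,350,310,"pics/p21.png")
E
```

```text
time: 37.15
tool_pos: [0.4055, -0.219, 0.0356]
ee_rot: [3.141, 0.001, -1.163]
wrist_force: [0.1, -0.5, 0.1]
width: 0.094
time: 38.15
tool_pos: [0.4056, -0.2191, 0.2256]
ee_rot: [3.142, 0.0, -1.163]
wrist_force: [0.0, 0.5, -0.3]
width: 0.0941
pics/w21.png 2.6818181818181817
pics/s21c.png 3.0256410256410255
pics/p21.png 4.214285714285714
```

View pics/w21.png

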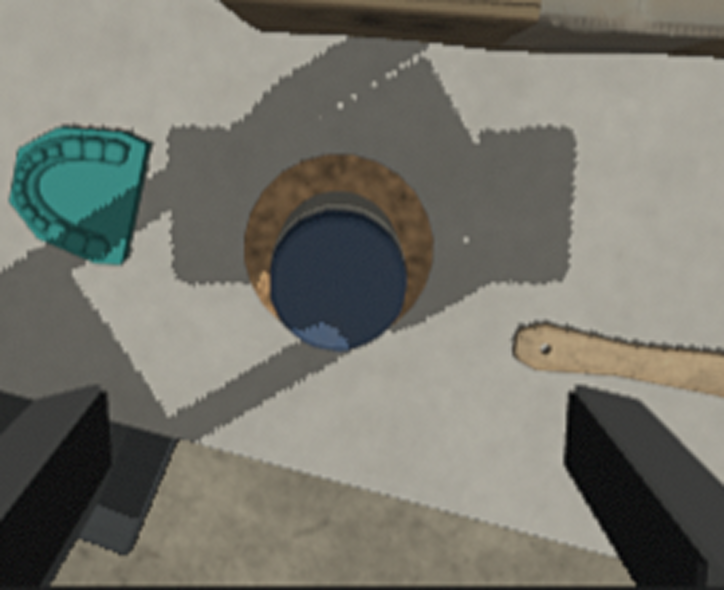

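View pics/s21c.png

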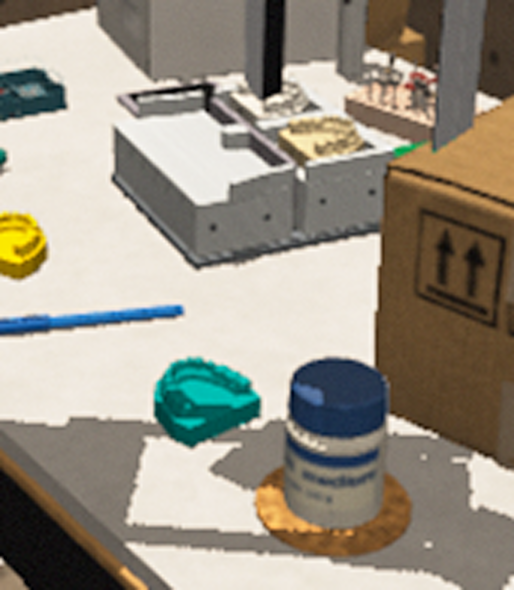

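View pics/p21.png

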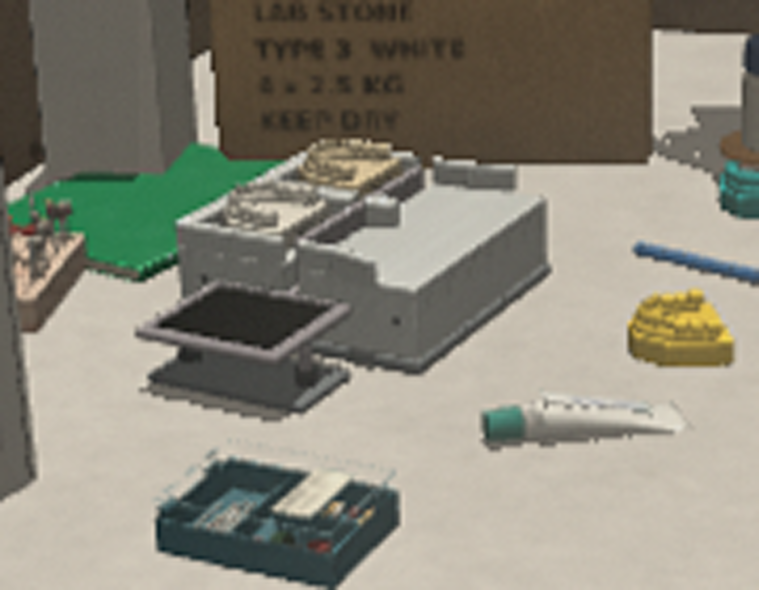

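```bash
python3 - <<'E'
from h import *
s=robot.snapshot("wrist");k=2.6818;off=np.array([150,100]);f=lambda u,v,z:ray(s,np.array((u,v))/k+off-.3,z)[:2]
from scipy.optimize import least_squares
c=lambda P,r:least_squares(lambda p:np.hypot(*(np.array(P)-p).T)-r,[.405,-.22])
m=c([f(245,240,.004),f(434,240,.004),f(339,153,.004),f(275,178,.004),f(405,178,.004)],.042);l=c([f(271,278,.08),f(407,278,.08),f(339,350,.08),f(339,209,.077)],.0262)
print("mat",m.x,m.fun.round(4),"lid",l.x,l.fun.round(4),(l.x-m.x)*1e3)
j=c([f(339,190,.004),f(298,208,.004),f(380,208,.004)],.0262);print("jar bottom",j.x,(j.x-m.x)*1e3)
t=robot.snapshot("scene");k=3.0256;off=np.array([220,150])
g=lambda u,v,z:ray(t,np.array((u,v))/k+off-.3,z)[:2]
m=c([g(256,500,.004),g(411,507,.004),g(333,555,.003)],.042);j=c([g(283,500,.004),g(385,505,.004),g(332,528,.004)],.0262)
print("scene",m.x,j.x,(j.x-m.x)*1e3,j.fun.round(4))
E
```

```text
mat [ 0.40304304 -0.22052118] [-0.0004 -0.0005  0.     -0.0001  0.0001] lid [ 0.40476256 -0.21958781] [-0.0019 -0.0019 -0.0007 -0.0005] [1.71951113 0.933377  ]
jar bottom [ 0.40259198 -0.22041736] [-0.45106915  0.10382591]
scene [ 0.40430658 -0.22326962] [ 0.40711785 -0.21956996] [2.811274   3.69966454] [ 0.0013  0.0013 -0.0003]
```

```bash
python3 - <<'E'
from bench import robot
print(robot.get_obs()["time"]); print(robot.close_job())
E
```

```text
38.4
the job is handed in; nothing more can be done
None
```

The job is done and was handed in at 38.4 s of the 72 s allowed; no verdict came back.

I stood the jar on the pedal, and its weight held the gate down. I slid both casts along the deck to the back stop, starting with both at once. When the brown one turned about 10°, I backed off and pushed each square on its own. Both met the stop at about 7 N. Then I took the jar off, the gate sprang up, and I stood the jar back on its mat.

**Last checks:**
- **Gate and casts:** the pictures show the gate up and both casts square in their bays behind it.
- **Bystanders:** I never touched the tube, the hinged box or the look-alikes, and saw no sign that any had moved.
- **Jar:** it stands upright on the mat with the gripper well clear. The wrist camera puts it within about 2 mm of the mat's centre. The coarser scene camera disagreed, giving about 4 to 5 mm, and I went with the wrist view.

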